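# Copy the master corner's angle to the scoring jig with a bevel gauge

## Task

Copy the angle of the master corner to the swing fence of the slide-scoring jig: push the hinged bevel gauge home into the master corner with a gentle, steady push of about 10 N (at least 6, never 25) so that its stock and its blade lie flush on both faces, and press its lock button down there. Then carry the locked gauge to the jig and push it home into the jig's corner in the same way, so that its blade swings the fence to the master's angle; leave the gauge lying there, locked and flush, and do not disturb the loose beaker, dish and counter.

Things in the scene. Friction and masses are not known exactly. Their poses are not given: they have to be found in the camera images.
- master: Fixed master corner, bare aluminium. Origin on the table at its corner, where the faces of fence and jaw meet. Fence: bar 20 mm high, 115 mm long; its flat working face is the plane x = 0, from y = +5 to -110 mm; the gauge goes on its -x side. A pin of 4 mm radius, 20 mm high, stands in the corner. Behind the fence (+x) is a low foot.
- master_jaw: The master's rigid jaw: aluminium bar 20 mm high, 14 mm thick, 88 mm long, at an unknown angle. Origin at the same corner; it runs along its own -x axis, working face is its plane y = 0, the gauge lies on the -y side. Inner angle between fence and jaw: 76 to 97 degrees (90 when its axes are parallel to the master's).
- jig: Fixed scoring jig: dark steel fence, 20 mm high, 115 mm long, in front of a grey slide bed with two rails. Origin on the table at its corner; working face of the fence is the plane x = 0, from y = +5 to -110 mm, gauge on the -x side. Corner pin as on the master. It stands parallel to the master, to the right of it.
- swing_fence: The jig's swing fence: dark steel bar 20 mm high, 10 mm thick, 88 mm long, black thumb grip outside its end. Turns on a stiff upright pivot at the jig's corner (0.2 Nm, 2.5 N at its end), stays where left. Origin there; runs along its own -x axis, working face is its plane y = 0, gauge on the -y side. Starts at 60 to 68 degrees to the fence, more closed than the master.
- bevel: Bevel gauge, about 0.44 kg, on the table. Origin at its underside on the pivot. Stock: grey bar along -y from 16 to 88 mm from the pivot, x from -14 to +14 mm, 22 mm high; its +x face goes on the fence. Round knuckle of 14 mm radius at the pivot; stock and blade faces are tangent to it: home in a corner, the pivot is 14 mm from both faces, 14/tan(A/2) along the fence (A inner angle).
- bevel_grip (a point): Where to grip the gauge: on the upright grip fin on its stock (16 mm thick along the gauge's x, 40 mm long along its y, from 22 to 70 mm above the table). Point 53 mm above the underside, 66 mm along -y from the pivot. Axes as the gauge. Keep fingertips above 26 mm, so that they clear the stock and the fences.
- bevel_blade: The gauge's steel blade: 80 mm long, 4 to 18 mm high. Origin on the pivot, runs along its own -x axis; working face is its plane y = +14 mm. Unlocked it swings lightly (0.04 Nm); it starts at 117 degrees to the stock, more open than the master, so sliding the stock along the fence into the corner swings it flush on the jaw. Locked, it holds firmly (over 0.4 Nm).
- lock_top (a point): Top of the round black lock button (17 mm across) on the stock between pivot and fin, 26 mm along -y from the pivot, 72 mm above the table when up. It snaps over at about 8 N; pressed straight down with 10 to 15 N it goes down 4 to 5 mm to a firm stop and stays, locking the blade.
- bevel_lock (a joint): Travel of the lock button: 0 up (free), 0.004 to 0.006 m down (locked).
- beaker: Loose small glass beaker, 45 mm wide, 59 mm high, a bystander behind the corners. Origin under its centre.
- dish: Loose culture dish, 60 mm wide, 15 mm high, a bystander. Origin under its centre.
- tally: Loose round hand counter, 46 mm wide, 21 mm high, a bystander. Origin under its centre.

How it is judged:
By the outcome, as a careful person would: the job done as asked, in the order asked, and still so for the second after the job is handed in, with the robot touching nothing.
It also fails if it takes over 72 s, if anything falls off the work surface, if the arm or the gripper's body presses on something with over 40 N, if the wrist force passes 120 N, or if a joint passes its speed limit or range.

## Robot

A 7-joint arm with a two-finger parallel gripper is mounted at the origin on a cart in front of the work surface, level with it; the furniture and walls round the work are solid. World frame = base frame: x ahead of the robot, y to its left, z up, the work surface at z = 0. Lengths are in m, angles in rad, forces in N, time in s.
With the tool pointing down it reaches from about 0.425 to 0.925 m from the base axis. Payload 6.8 kg.
Tool frame: the origin (TCP) lies at the very end of the fingers, on their centre line; the grasp point (between the pads) lies bot.hold_point_z behind it (bot.hold_point_z is the distance from the TCP to the grasp point, in m); x points along the fingers, z is the direction in which the jaws open and shut, and the axes are right-handed (so a half turn about x gives the same grasp; the last joint's range is limited). The gripper opens to 85 mm and grips with 20 to 120 N. Pads are 22 mm wide; open, the fingers measure 114 mm over their backs; the gripper's body (76 mm by 85 mm) begins 54 mm behind the grasp point. The pads swing forward as they close: fully open they stand 13 mm farther back than shut.
Start: joints at [1.188, 0.477, 0.022, 1.555, -0.011, 1.109, -0.083], TCP at [0.183, -0.65, 0.231] pointing down, gripper open.
Joint ranges: [-2.96, 2.96], [-0.34, 2.1], [-1.41, 1.46], [0.24, 2.44], [-1.37, 4.51], [0.17, 1.92], [-2.96, 2.96]. Speed limits (rad/s): [2.39, 2.39, 3.14, 3.14, 3.14, 3.14, 3.14].

## Interface

Orientations are given as a unit quaternion [w, x, y, z].
In Python, from station import bot gives the robot as it stands.
- The arm moves only by the tool drive_tool, never from a script. Its arguments are lists of equal length, an entry for each row: "slide": the shift along the world's x, y, z in mm, a list of three; "turn": the turn, a rotation vector about the world's x, y, z in rad, a list of three; "gripper": the opening, from 0 (shut) to 1 (fully open). A call has 1 to 10 rows; each row is the pose to reach, as a shift and turn from the pose measured when the call began; what a row does not reach only later rows make up. A row lasts 1/10 s, in which the tool goes at most 50 mm and 8.59 degrees, less where a joint would pass 70% of its speed; a pose out of reach is approached as far as the arm can. A call with a gripper value outside its range is refused whole. The fingers move at their own pace and stop on an object; "squeeze" is the grip in N (left out, the last holds). Time passes only in rows, so rows that repeat a pose let the fingers close. It gives the time, the measured TCP pose, the force and the opening at its end, in the units of the state.
- bot.get_obs(): the state, without advancing time (a new reading comes with each control period).
- bot.read_camera(name): name is "scene" or "top" or "wrist"; returns a dict with "color" (480x640x3 uint8, red, green, blue), "fovy" (degrees; the focal length in pixels is half the picture's height over the tangent of half this angle, whatever the lens; pixels are square), "cx", "cy" (the principal point, pixels), "R" (3x3) and "t" (3): a world point X has camera coordinates R X + t. Camera axes: x right, y down, z forward; pixel columns grow to the right and rows downward; lengths in m; the calibration is good to about 2 mm. A picture is of the moment at which its call begins. There is no depth.
- bot.hand_in(): hands the job in, once; it reports no verdict.
The state is a dict: "t": time; "q": joint angles; "joint_vel": joint speeds; "joint_torque": joint torques, N m; "eef_pos": TCP position; "tool_rot": TCP orientation; "contact_force": force on the tool from outside, world axes, zero at the start; "torque": the same for the moment, N m; "gripper_width": opening from 0.0 (shut) to 1.0 (fully open).
Only numpy, scipy, OpenCV 4.12 (cv2) and the standard library are available. Lean on these libraries where they do the work, as an engineer would, in place of code of your own. Each camera call takes 0.05 s, during which the arm holds its last target.

## Working session

There is one attempt and no reset: what is moved stays moved. The work goes in short steps, Python scripts to look and compute and a tool call to move; the robot and the scene stay as the last step left them, time stands still between calls to the robot, and variables do not carry over. Pictures are saved under pics/ and viewed, and the job is handed in when it is done.

Besides the shell and the picture viewer there is one more tool, called after "Call:" as name(argument=value, ...) on one line, values as JSON. drive_tool: Moves the arm, as the interface text tells. Its arguments: {"type":"object","properties":{"slide":{"type":"array"},"turn":{"type":"array"},"gripper":{"type":"array"},"squeeze":{"type":"number"}},"required":["slide","turn","gripper"]}

```bash
ls -la; mkdir -p pics; python3 - <<'E'
from station import bot
import cv2
print(bot.get_obs(), bot.hold_point_z)
for n in ["scene","top","wrist"]:
    c=bot.read_camera(n)
    cv2.imwrite(f"pics/a_{n}.png",c["color"][:,:,::-1])
    print(n,c["fovy"],c["cx"],c["cy"],c["R"],c["t"])
E
```

```text
total 12
drwxr-xr-x  3 agent agent 4096 Dec  6 13:47 .
drwxr-xr-x 23 root  root  4096 Dec  6 13:47 ..
drwxr-xr-x  2 agent agent 4096 Dec  6 13:47 pics
{'t': 0.0, 'q': array([ 1.18791609,  0.47781366,  0.02232062,  1.5564608 , -0.01154489,
        1.10927922, -0.08306203]), 'joint_vel': array([ 3.92690775e-04,  6.00977526e-04,  6.88244852e-04, -4.08453445e-04,
        2.84468192e-04,  2.49350647e-05,  6.79116559e-04]), 'joint_torque': array([ 1.70180585e-03, -5.96439922e+01,  1.60854198e+00, -2.81195515e+01,
        1.23868123e-02,  9.42999817e-03, -2.50845233e-05]), 'eef_pos': array([ 0.18299994, -0.64910322,  0.23031228]), 'tool_rot': array([ 0.56324416,  0.42715932,  0.56431456, -0.42642702]), 'contact_force': array([ 0.20662784,  0.1359097 , -0.14349792]), 'torque': array([ 0.01073051, -0.02036476, -0.05420777]), 'gripper_width': 1.0009695127482} 0.0187
scene 55.53166264063101 324.67409464125245 236.48410412924613 [[-0.63041194 -0.77624782 -0.00448382]
 [-0.48391728  0.39750568 -0.77962382]
 [ 0.60696363 -0.48931437 -0.62623206]] [0.40063966 0.30951597 0.60345036]
top 51.344972886569415 313.9121145128645 237.29670179075862 [[ 0.00133528 -0.99997172  0.00740084]
 [-0.99804567 -0.001795   -0.06246295]
 [ 0.06247446 -0.00730297 -0.99801984]] [0.05844393 0.57557117 1.008492  ]
wrist 70.83426179423186 318.254086789268 236.79704805765388 [[ 0.27174341 -0.96236712 -0.00224365]
 [-0.92230064 -0.26109416  0.28494101]
 [-0.27480366 -0.07536153 -0.95854243]] [-0.67430926 -0.03829382  0.37913571]
```

View pics/a_top.png

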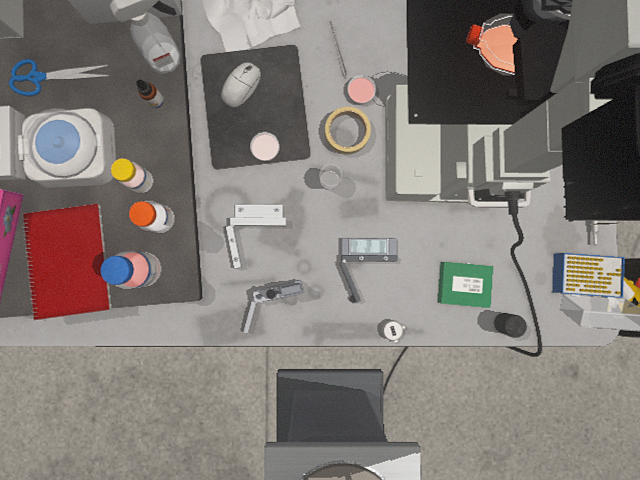

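View pics/a_scene.png

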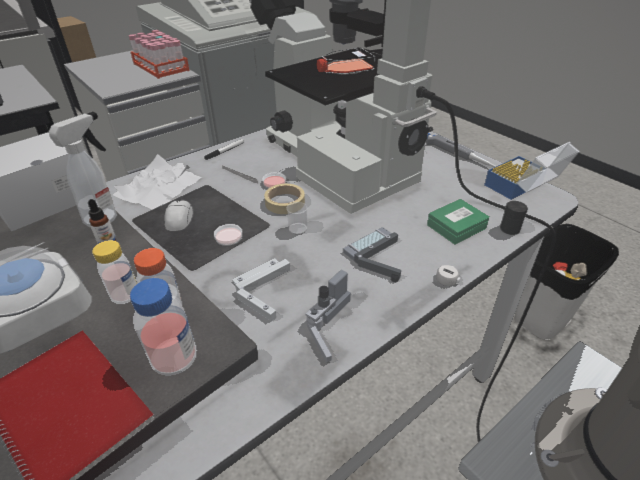

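View pics/a_wrist.png

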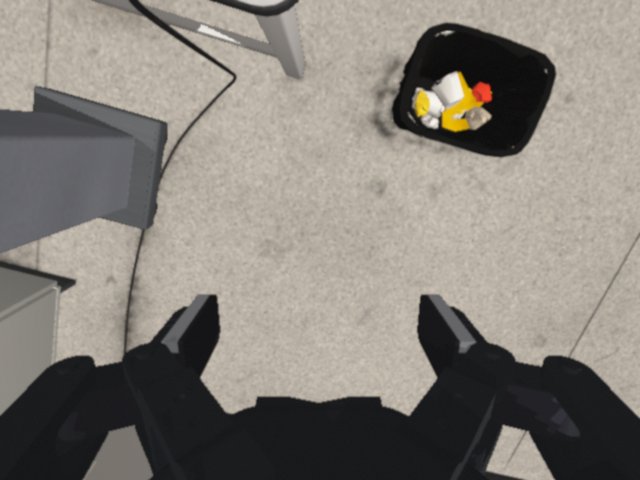

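```bash
cat > h.py <<'E'
import numpy as np, cv2
from station import bot
class Cam:
    def __init__(s,n):
        c=bot.read_camera(n); s.img=c["color"][:,:,::-1].copy(); s.f=240/np.tan(np.radians(c["fovy"])/2)
        s.cx,s.cy,s.R,s.t=c["cx"],c["cy"],np.array(c["R"]),np.array(c["t"])
    def proj(s,X):
        p=np.atleast_2d(X)@s.R.T+s.t; return np.c_[s.f*p[:,0]/p[:,2]+s.cx, s.f*p[:,1]/p[:,2]+s.cy]
    def unproj(s,uv,z=0):
        uv=np.atleast_2d(uv).astype(float); d=np.c_[(uv[:,0]-s.cx)/s.f,(uv[:,1]-s.cy)/s.f,np.ones(len(uv))]@s.R
        C=-s.R.T@s.t; k=(np.broadcast_to(z,(len(uv),))-C[2])/d[:,2]; return C+d*k[:,None]
def crop(img,x0,y0,w,h,k,fn):
    c=cv2.resize(img[y0:y0+h,x0:x0+w],None,fx=k,fy=k,interpolation=cv2.INTER_CUBIC); cv2.imwrite(fn,c)
E
python3 - <<'E'
from h import *
c=Cam("top"); crop(c.img,210,190,200,150,4,"pics/b_top.png")
s=Cam("scene"); crop(s.img,220,210,200,150,4,"pics/b_scene.png")
print(c.unproj([[237,208],[345,240],[272,293],[393,330],[331,178],[264,146]],0).round(3))
E
```

```text
[[ 0.638  0.221  0.   ]
 [ 0.571 -0.006  0.   ]
 [ 0.461  0.146  0.   ]
 [ 0.385 -0.105  0.   ]
 [ 0.702  0.023  0.   ]
 [ 0.77   0.165  0.   ]]
```

View pics/b_top.png

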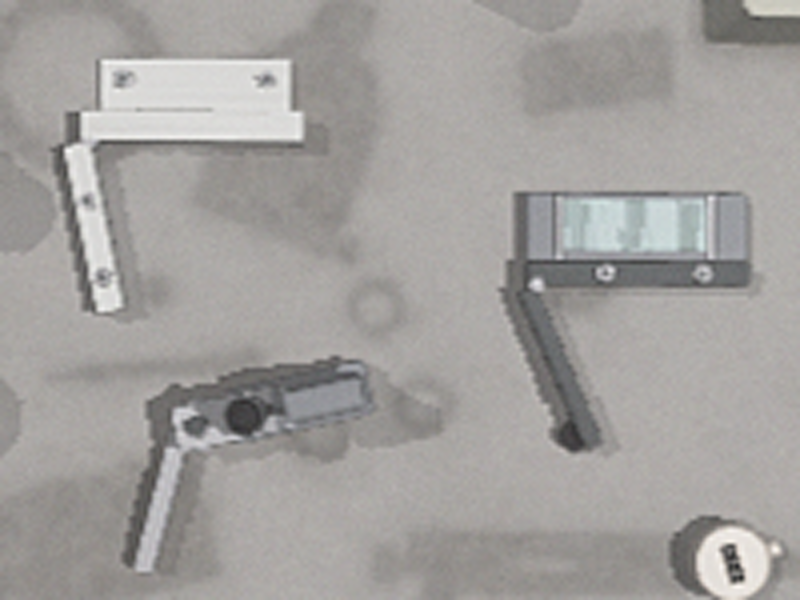

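View pics/b_scene.png

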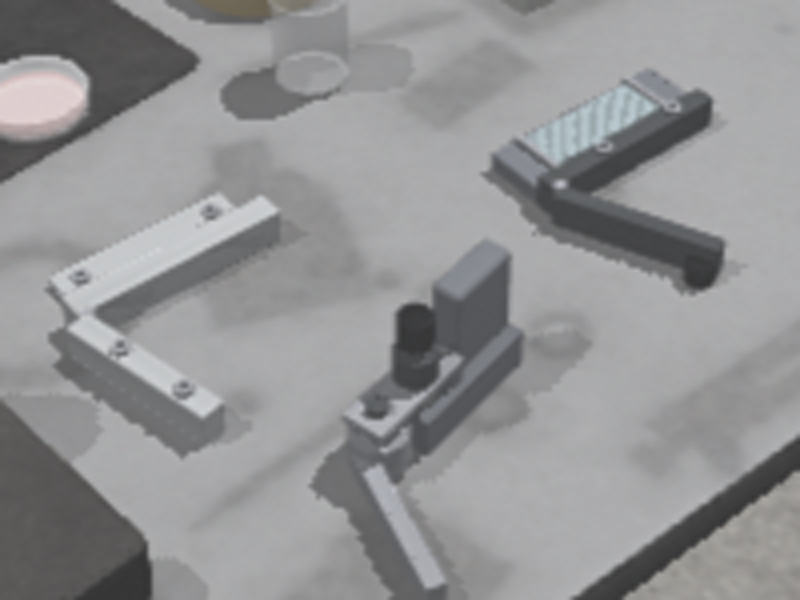

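```bash
python3 - <<'E'
from h import *
from scipy.spatial.transform import Rotation as Rn
c=Cam("top")
o=bot.get_obs(); q=o["tool_rot"]; print(Rn.from_quat(np.r_[q[1:],q[0]]).as_matrix().round(3))
crop(c.img,218,195,100,75,8,"pics/c1.png")
crop(c.img,236,270,100,75,8,"pics/c2.png")
crop(c.img,325,232,100,75,8,"pics/c3.png")
E
```

```text
[[-0.     0.962  0.271]
 [ 0.001  0.271 -0.962]
 [-1.    -0.    -0.001]]
```

View pics/c1.png

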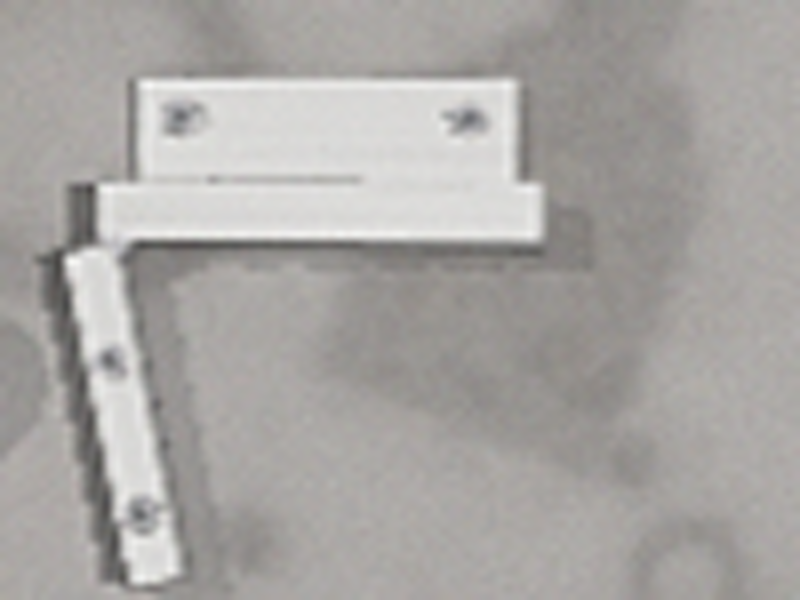

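View pics/c2.png

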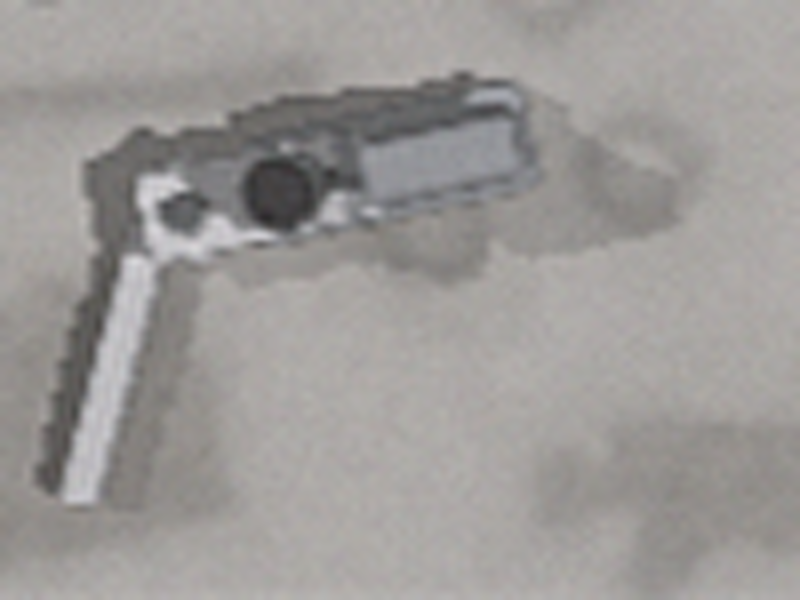

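View pics/c3.png

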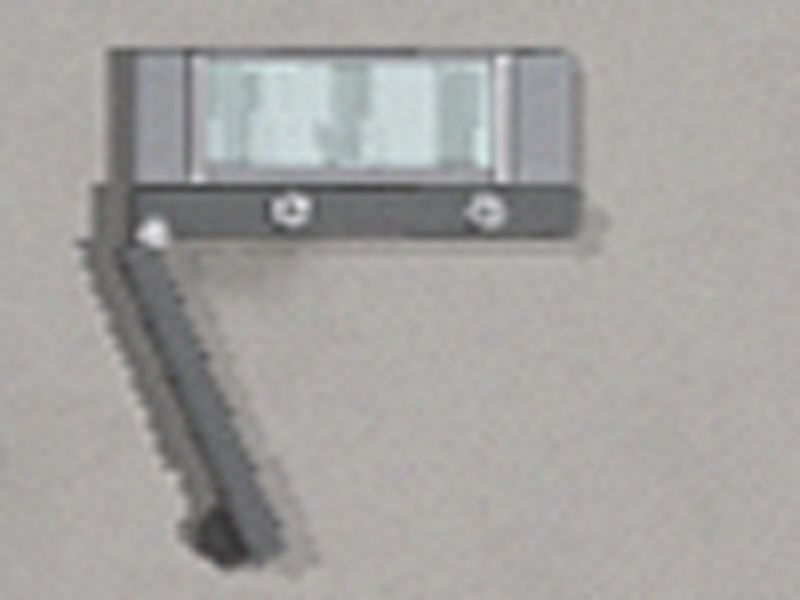

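```bash
python3 - <<'E'
from h import *
c=Cam("top")
def P(l,x0,y0,z): 
    uv=(np.array(l,float)+.5)/8-.5+[x0,y0]; return c.unproj(uv,z)[:,:2]*1000
def ang(a,b): d=b-a; return np.degrees(np.arctan2(d[1],d[0]))
m=P([[100,240],[545,242],[122,255],[182,575]],218,195,.02); print("master",m.round(1),ang(m[0],m[1]),np.linalg.norm(m[1]-m[0]),ang(m[2],m[3]),np.linalg.norm(m[3]-m[2]))
j=P([[135,238],[580,238],[163,255],[282,548]],325,232,.02); print("jig",j.round(1),ang(j[0],j[1]),np.linalg.norm(j[1]-j[0]),ang(j[2],j[3]),np.linalg.norm(j[3]-j[2]))
f=P([[358,150],[515,118],[524,170],[363,205]],236,270,.07); print("fin",f.round(1),f.mean(0),[ang(f[0],f[1]),ang(f[3],f[2])],[np.linalg.norm(f[1]-f[0]),np.linalg.norm(f[3]-f[0])])
b=P([[279,192]],236,270,.072); print("button",b, ang(b[0],f.mean(0)),np.linalg.norm(b[0]-f.mean(0)))
bl=P([[138,258],[80,500]],236,270,.018); print("blade",bl,ang(bl[0],bl[1]))
E
```

```text
master [[601.2 231.4]
 [600.9 117.4]
 [597.4 225.8]
 [515.5 209.5]] -90.1448055716199 114.0831244727251 -168.78900461318756 83.4839230080786
jig [[ 526.2    3. ]
 [ 526.4 -110.9]
 [ 521.9   -4.2]
 [ 447.4  -34.3]] -89.91736694734428 113.93254415739955 -157.97379150052487 80.30127318580372
fin [[473.1 124.7]
 [480.8  86.7]
 [468.3  84.5]
 [459.8 123.4]] [470.50120644 104.81961581] [np.float64(-78.45387860723835), np.float64(-77.72676923659488)] [np.float64(38.773006549288), np.float64(13.309419113759311)]
button [[463.02986738 143.58098246]] -79.08991432907392 39.47485847611813
blade [[443.58713957 183.61405877]
 [382.57646138 197.76288576]] 166.94348431016937
```

```bash
python3 - <<'E'
import numpy as np
p0=np.array([183,-649.1]);a0=np.degrees(np.arctan2(p0[1],p0[0]))
pe=np.array([470.5,104.8]); a1=np.degrees(np.arctan2(pe[1],pe[0])); r0=674.4;r1=np.hypot(*pe)
prev=p0
for k in range(1,21):
    s=k/20; a=np.radians(a0+s*(a1-a0)); r=r0+(r1-r0)*(1-(1-s)**1.6)
    p=r*np.array([np.cos(a),np.sin(a)]); print(k,(p-p0).round(),np.linalg.norm(p-prev).round(),round(np.radians(85.6)*s,3)); prev=p
print(a0,a1)
E
```

```text
1 [43. 30.] 53.0 0.075
2 [84. 62.] 52.0 0.149
3 [120.  97.] 50.0 0.224
4 [154. 133.] 49.0 0.299
5 [184. 170.] 48.0 0.374
6 [211. 209.] 47.0 0.448
7 [234. 248.] 46.0 0.523
8 [254. 288.] 45.0 0.598
9 [271. 329.] 44.0 0.672
10 [285. 369.] 43.0 0.747
11 [296. 410.] 42.0 0.822
12 [305. 450.] 41.0 0.896
13 [310. 491.] 40.0 0.971
14 [313. 530.] 40.0 1.046
15 [314. 569.] 39.0 1.121
16 [312. 607.] 38.0 1.195
17 [308. 645.] 38.0 1.27
18 [303. 682.] 37.0 1.345
19 [296. 718.] 37.0 1.419
20 [288. 754.] 37.0 1.494
-74.25532580835889 12.55717131587323
```

Call:
drive_tool(slide=[[43,30,0],[84,62,0],[120,97,0],[154,133,0],[184,170,0],[211,209,0],[234,248,0],[254,288,0],[271,329,0],[285,369,0]], turn=[[0,0,0.075],[0,0,0.149],[0,0,0.224],[0,0,0.299],[0,0,0.374],[0,0,0.448],[0,0,0.523],[0,0,0.598],[0,0,0.672],[0,0,0.747]], gripper=[1,1,1,1,1,1,1,1,1,1])

```text
t: 1.35
eef_pos: [0.469, -0.2786, 0.2313]
tool_rot: [0.681, 0.19, 0.681, -0.19]
contact_force: [0.9, -0.0, 0.7]
gripper_width: 0.998
```

Call:
drive_tool(slide=[[12,40,0],[20,80,0],[25,120,0],[28,160,0],[29,198,0],[27,236,0],[24,274,0],[19,311,0],[11,348,0],[1.5,383.4,0]], turn=[[0,0,0.075],[0,0,0.149],[0,0,0.224],[0,0,0.299],[0,0,0.374],[0,0,0.448],[0,0,0.523],[0,0,0.598],[0,0,0.672],[0,0,0.747]], gripper=[1,1,1,1,1,1,1,1,1,1])

```text
t: 2.35
eef_pos: [0.4703, 0.1063, 0.2316]
tool_rot: [0.704, -0.072, 0.703, 0.072]
contact_force: [0.1, 0.1, -0.2]
gripper_width: 0.999
```

```bash
cat >> h.py <<'E'
from scipy.spatial.transform import Rotation as Rn
def st(pr=True):
    o=bot.get_obs(); q=o["tool_rot"]; R=Rn.from_quat(np.r_[q[1:],q[0]]).as_matrix()
    yaw=np.degrees(np.arctan2(R[1,2],R[0,2]))
    if pr: print("t",round(o["t"],2),"pos",(o["eef_pos"]*1000).round(2),"yaw",yaw.round(3),"down",R[:,0].round(4),"F",o["contact_force"].round(2),"T",o["torque"].round(3),"g",round(o["gripper_width"],3))
    return o
E
python3 - <<'E'
from h import *
o=st(); print(o["q"].round(2))
c=Cam("wrist"); cv2.imwrite("pics/d.png",c.img)
g=np.array([[470.5,104.8,70],[463,143.6,72]])/1000; print(c.proj(g))
E
```

```text
t 2.35 pos [470.28 106.33 231.58] yaw 11.729 down [ 1.e-03  3.e-04 -1.e+00] F [ 0.1   0.11 -0.18] T [ 0.041 -0.06  -0.008] g 0.999
[ 0.23  0.22 -0.65  1.97  0.16  1.   -0.29]
[[318.88681164 219.6663713 ]
 [319.54836944 176.81833452]]
```

View pics/d.png

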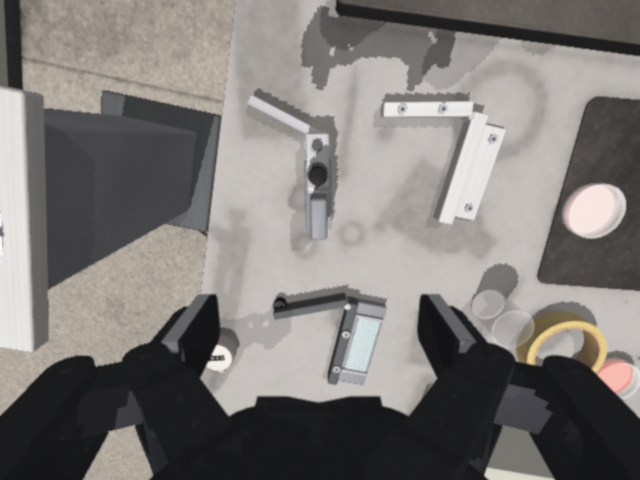

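Call:
drive_tool(slide=[[0,0.5,-40],[0,0.5,-85],[0,0.5,-130],[0,0.5,-165],[0,0.5,-185],[0,0.5,-196],[0,0.5,-196],[0,0.5,-196]], turn=[[0,0,0],[0,0,0],[0,0,0],[0,0,0],[0,0,0],[0,0,0],[0,0,0],[0,0,0]], gripper=[1,1,1,1,0.7,0.5,0.35,0.3])

```text
t: 3.2
eef_pos: [0.469, 0.1138, 0.0368]
tool_rot: [0.704, -0.075, 0.702, 0.078]
contact_force: [0.5, 0.5, -0.8]
gripper_width: 0.331
```

Call:
drive_tool(slide=[[0,0,0],[0,0,0],[0,0,0],[0,0,0],[0,0,0],[0,0,0]], turn=[[0,0,0],[0,0,0],[0,0,0],[0,0,0],[0,0,0],[0,0,0]], gripper=[0.2,0,0,0,0,0], squeeze=40)

```text
t: 3.8
eef_pos: [0.4698, 0.1138, 0.038]
tool_rot: [0.705, -0.075, 0.701, 0.077]
contact_force: [-2.8, -0.8, 7.2]
gripper_width: 0.177
```

```bash
python3 - <<'E'
from h import *
o=st()
c=Cam("wrist"); cv2.imwrite("pics/e.png",c.img)
st()
E
```

```text
t 3.8 pos [469.75 113.85  38.  ] yaw 12.358 down [ 0.0041  0.004  -1.    ] F [-2.84 -0.76  7.2 ] T [-0.084  0.43  -0.   ] g 0.177
t 3.85 pos [469.71 113.84  37.99] yaw 12.361 down [ 0.0041  0.0039 -1.    ] F [-2.24 -1.24  8.08] T [-0.173  0.36   0.069] g 0.181
```

View pics/e.png

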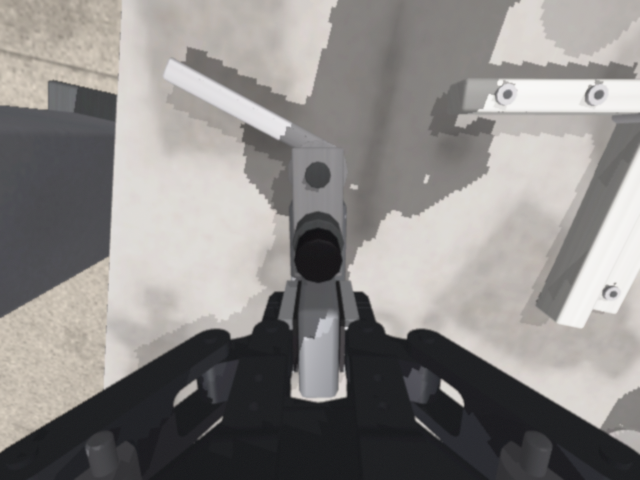

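```bash
python3 - <<'E'
from h import *
o=st(); print(o["q"].round(3)); print(o["joint_torque"].round(2))
E
```

```text
t 3.85 pos [469.71 113.84  37.99] yaw 12.361 down [ 0.0041  0.0039 -1.    ] F [-2.24 -1.24  8.08] T [-0.173  0.36   0.069] g 0.181
[ 0.065  0.51  -0.523  2.127  0.44   0.604 -0.554]
[-2.300e-01 -4.378e+01 -4.930e+00 -1.595e+01  1.500e-01 -6.100e-01
 -1.000e-02]
```

```bash
python3 - <<'E'
from h import *
c=Cam("wrist"); o=st()
b=c.unproj([[318,257]],.072)[0]*1000; y=np.radians(12.36); d=np.array([-np.sin(y),np.cos(y)])
print("button",b); p=b[:2]+26*d; print("pivot",p, "tcp->pivot in gauge frame", (p-o["eef_pos"][:2]*1000)@d, (p-o["eef_pos"][:2]*1000)@[d[1],-d[0]])
for z in (22,26,30): print(z,c.unproj([[318,174]],z/1000)*1000)
# master jaw corners seen
E
```

```text
t 3.9 pos [469.74 113.83  38.01] yaw 12.363 down [ 0.0041  0.0039 -1.    ] F [-1.45 -0.03  7.61] T [-0.111  0.397  0.017] g 0.182
button [461.70297018 145.3930797   72.        ]
pivot [456.13758102 170.7904505 ] tcp->pivot in gauge frame 58.552908938146665 -1.0924675710822365
22 [[456.98628511 167.82298699  22.        ]]
26 [[456.8836869  168.21637458  26.        ]]
30 [[456.78108869 168.60976218  30.        ]]
```

Call:
drive_tool(slide=[[0,0,3],[0,-3,5],[8,-8,5],[24,-14,5],[44,-19,5],[66,-22,5],[86,-24,5],[100,-24,5],[107,-24,5],[107,-24,5]], turn=[[0,0,0],[0,0,-0.03],[0,0,-0.07],[0,0,-0.11],[0,0,-0.15],[0,0,-0.18],[0,0,-0.2],[0,0,-0.216],[0,0,-0.216],[0,0,-0.216]], gripper=[0,0,0,0,0,0,0,0,0,0], squeeze=60)

```text
t: 4.9
eef_pos: [0.5774, 0.0893, 0.0426]
tool_rot: [0.709, 0.002, 0.705, 0.0]
contact_force: [-0.8, -0.4, -5.6]
gripper_width: 0.172
```

```bash
python3 - <<'E'
from h import *
o=st()
c=Cam("wrist"); cv2.imwrite("pics/f.png",c.img)
c=Cam("top");crop(c.img,210,190,160,120,5,"pics/f2.png")
st()
E
```

```text
t 4.9 pos [577.44  89.3   42.61] yaw -0.101 down [ 0.0048  0.003  -1.    ] F [-0.76 -0.4  -5.57] T [-0.086  0.037 -0.033] g 0.172
t 5.0 pos [575.7   89.62  42.51] yaw -0.018 down [ 0.0032  0.0026 -1.    ] F [ 0.95  0.35 -5.89] T [-0.039  0.049 -0.051] g 0.174
```

View pics/f.png

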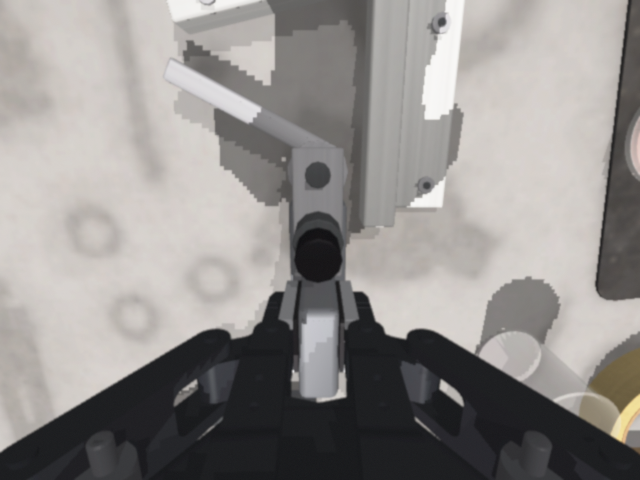

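View pics/f2.png

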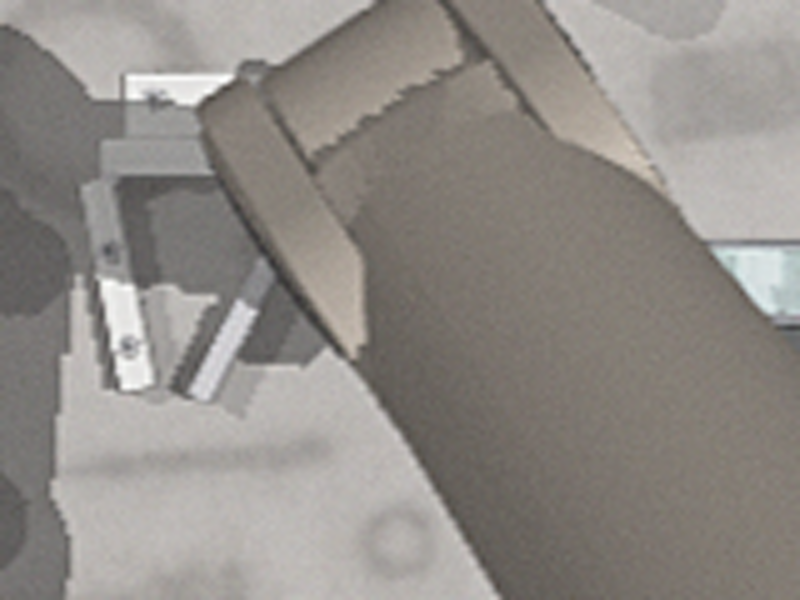

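Call:
drive_tool(slide=[[0,0,-1.5],[0,0,-3],[0,0,-4.5],[2,0,-4.5],[4,0,-4.5],[6,0,-4.5],[8,0,-4.5],[8,0,-4.5]], turn=[[0,0,0],[0,0,0],[0,0,0],[0,0,0],[0,0,0],[0,0,0],[0,0,0],[0,0,0]], gripper=[0,0,0,0,0,0,0,0])

```text
t: 5.8
eef_pos: [0.5838, 0.0899, 0.0381]
tool_rot: [0.708, 0.001, 0.706, 0.001]
contact_force: [-3.8, 0.5, 2.2]
gripper_width: 0.179
```

```bash
python3 - <<'E'
from h import *
st()
c=Cam("wrist"); crop(c.img,240,40,160,120,5,"pics/g.png")
st()
E
```

```text
t 5.8 pos [583.76  89.88  38.15] yaw -0.008 down [ 0.0031  0.0028 -1.    ] F [-3.77  0.5   2.2 ] T [0.122 1.001 0.145] g 0.179
t 5.85 pos [583.75  89.9   38.14] yaw -0.007 down [ 0.0032  0.0028 -1.    ] F [-4.35  0.63  1.71] T [0.04  1.051 0.073] g 0.179
```

View pics/g.png

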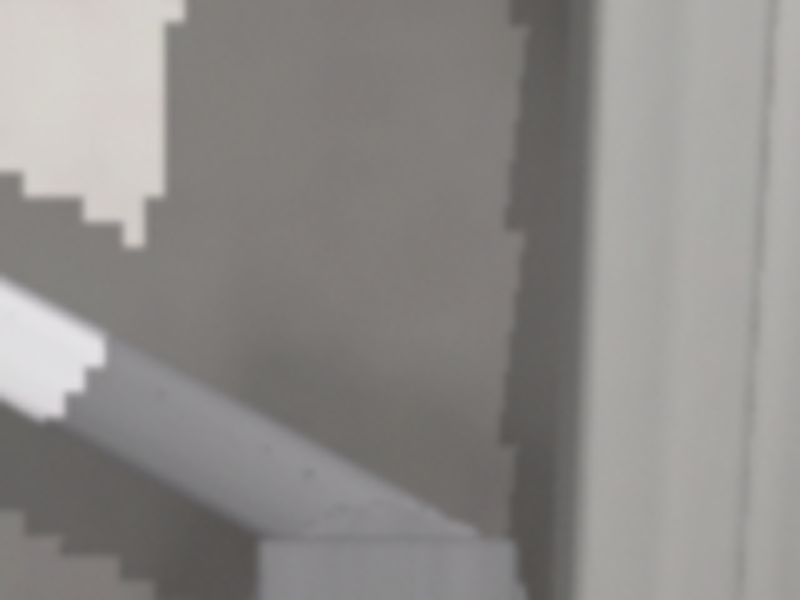

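Call:
drive_tool(slide=[[0,0,0.5],[1,0,0.5],[2,0,0.5],[3,0,0.5],[4,0,0.5],[4,0,0.5]], turn=[[0,0,0],[0,0,0],[0,0,0],[0,0,0],[0,0,0],[0,0,0]], gripper=[0,0,0,0,0,0])

```text
t: 6.45
eef_pos: [0.5868, 0.0897, 0.0383]
tool_rot: [0.708, 0.001, 0.707, 0.001]
contact_force: [-4.0, -0.1, -3.5]
gripper_width: 0.173
```

```bash
python3 - <<'E'
from h import *
st()
c=Cam("wrist"); crop(c.img,240,40,160,120,5,"pics/g2.png")
st()
E
```

```text
t 6.45 pos [586.84  89.65  38.28] yaw -0.002 down [ 0.0013  0.0022 -1.    ] F [-3.98 -0.07 -3.54] T [-0.218  0.949  0.074] g 0.173
t 6.5 pos [586.81  89.62  38.31] yaw 0.0 down [ 0.0014  0.0022 -1.    ] F [-4.49 -0.76 -3.91] T [-0.23   0.994  0.156] g 0.175
```

View pics/g2.png

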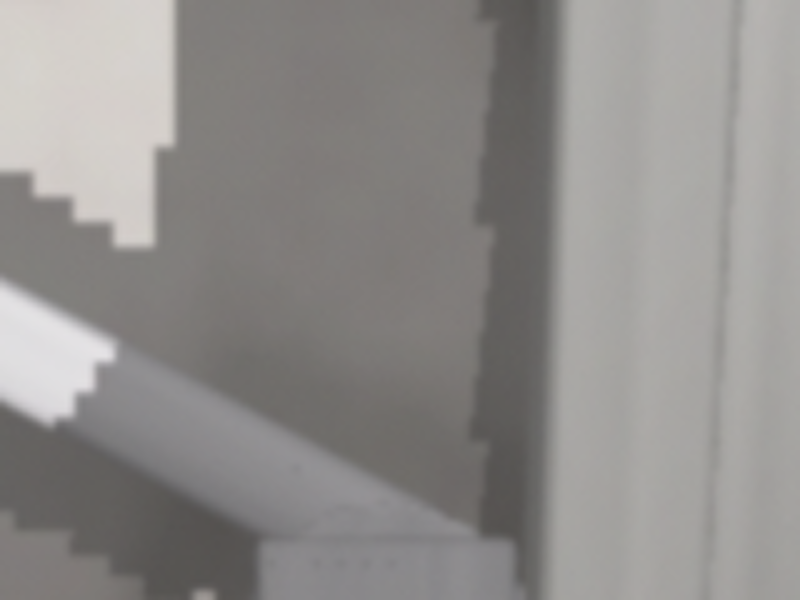

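Call:
drive_tool(slide=[[1,0,0],[2,0,0],[2,0,0],[2,0,0]], turn=[[0,0,0],[0,0,0],[0,0,0],[0,0,0]], gripper=[0,0,0,0])

```text
t: 6.9
eef_pos: [0.5871, 0.0896, 0.0383]
tool_rot: [0.707, 0.0, 0.708, 0.001]
contact_force: [-8.3, -1.5, 2.0]
gripper_width: 0.181
```

```bash
python3 - <<'E'
from h import *
st()
c=Cam("wrist"); crop(c.img,240,40,160,120,5,"pics/g3.png")
st()
E
```

```text
t 6.9 pos [587.11  89.55  38.3 ] yaw 0.04 down [-0.0017  0.0011 -1.    ] F [-8.25 -1.46  1.97] T [-0.154  1.899  0.203] g 0.181
t 6.95 pos [587.08  89.56  38.28] yaw 0.042 down [-0.0017  0.0011 -1.    ] F [-8.21 -1.05  1.97] T [-0.138  1.887  0.272] g 0.179
```

View pics/g3.png

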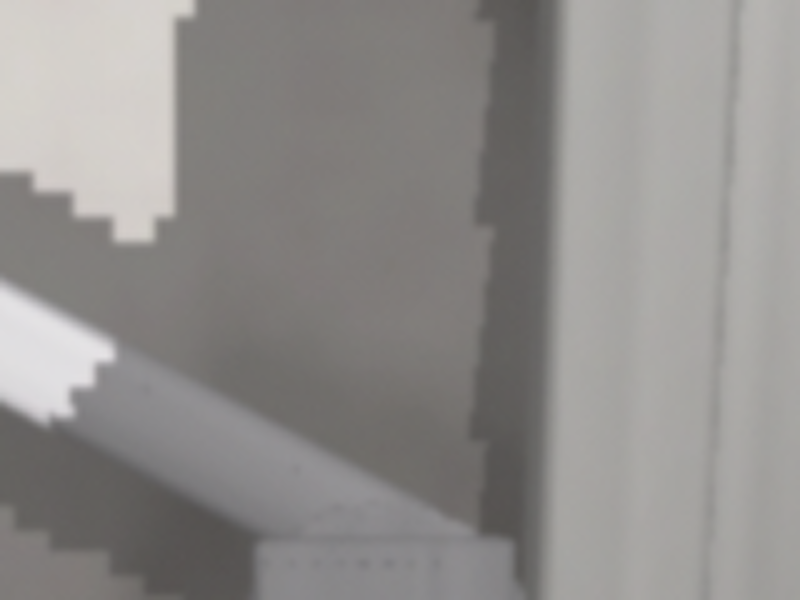

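Call:
drive_tool(slide=[[1,2,0.2],[1,7,0.2],[1,13,0.2],[1,19,0.2],[1,25,0.2],[1,31,0.2],[1,37,0.2],[1,43,0.2],[1,49,0.2],[1,52,0.2]], turn=[[0,0,0],[0,0,0],[0,0,0],[0,0,0],[0,0,0],[0,0,0],[0,0,0],[0,0,0],[0,0,0],[0,0,0]], gripper=[0,0,0,0,0,0,0,0,0,0])

```text
t: 7.95
eef_pos: [0.587, 0.1277, 0.0393]
tool_rot: [0.704, -0.003, 0.71, -0.009]
contact_force: [-12.5, -23.1, 18.3]
gripper_width: 0.179
```

```bash
python3 - <<'E'
from h import *
st()
c=Cam("wrist"); cv2.imwrite("pics/i.png",c.img)
st()
E
```

```text
t 7.95 pos [586.97 127.65  39.26] yaw -0.517 down [-0.0077 -0.0172 -0.9998] F [-12.51 -23.08  18.32] T [-4.93   2.789  0.128] g 0.179
t 8.0 pos [586.95 130.24  39.14] yaw -0.419 down [-0.0069 -0.0141 -0.9999] F [ -9.48 -19.47  13.99] T [-3.995  2.504  0.047] g 0.176
```

View pics/i.png

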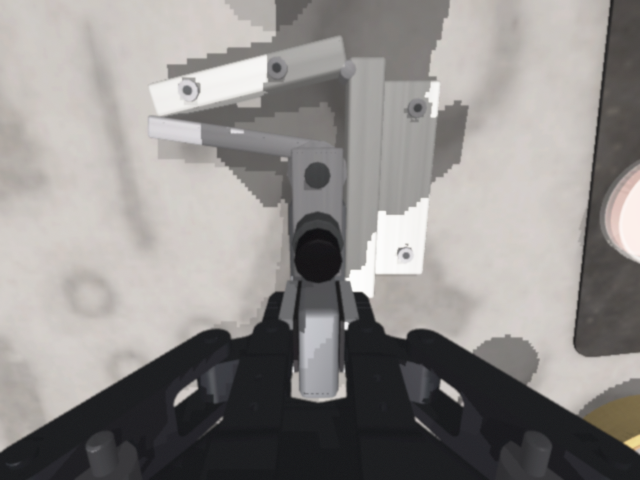

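Call:
drive_tool(slide=[[0.5,0,0.3],[0.5,0,0.3],[0.5,1,0.3],[0.5,2,0.3],[0.5,3,0.3]], turn=[[0.008,-0.004,0.004],[0.016,-0.008,0.007],[0.016,-0.008,0.007],[0.016,-0.008,0.007],[0.016,-0.008,0.007]], gripper=[0,0,0,0,0])

```text
t: 8.5
eef_pos: [0.5868, 0.1323, 0.0388]
tool_rot: [0.707, 0.0, 0.707, -0.0]
contact_force: [-4.0, -3.7, -4.2]
gripper_width: 0.179
```

```bash
python3 - <<'E'
from h import *
st()
E
```

```text
t 8.5 pos [586.78 132.35  38.83] yaw -0.037 down [-6.e-04  3.e-04 -1.e+00] F [-3.99 -3.69 -4.25] T [-0.989  1.025 -0.091] g 0.179
```

Call:
drive_tool(slide=[[0.5,2,0],[0.5,4,0],[0.5,6,0],[0.5,8,0],[0.5,10,0],[0.5,12,0],[0.5,14,0],[0.5,14,0]], turn=[[0.001,0,0],[0.002,0,0],[0.002,0,0],[0.002,0,0],[0.002,0,0],[0.002,0,0],[0.002,0,0],[0.002,0,0]], gripper=[0,0,0,0,0,0,0,0])

```text
t: 9.3
eef_pos: [0.5868, 0.144, 0.0386]
tool_rot: [0.706, 0.0, 0.708, -0.001]
contact_force: [-5.1, -7.3, -0.8]
gripper_width: 0.182
```

```bash
python3 - <<'E'
from h import *
st()
c=Cam("wrist"); crop(c.img,130,20,220,165,3.6,"pics/j.png")
st()
E
```

```text
t 9.3 pos [586.85 143.96  38.62] yaw -0.141 down [-0.0025 -0.0014 -1.    ] F [-5.07 -7.33 -0.79] T [-1.592  1.236 -0.15 ] g 0.182
t 9.35 pos [586.87 144.03  38.62] yaw -0.134 down [-0.0024 -0.0013 -1.    ] F [-5.51 -7.   -1.09] T [-1.598  1.223 -0.143] g 0.18
```

View pics/j.png

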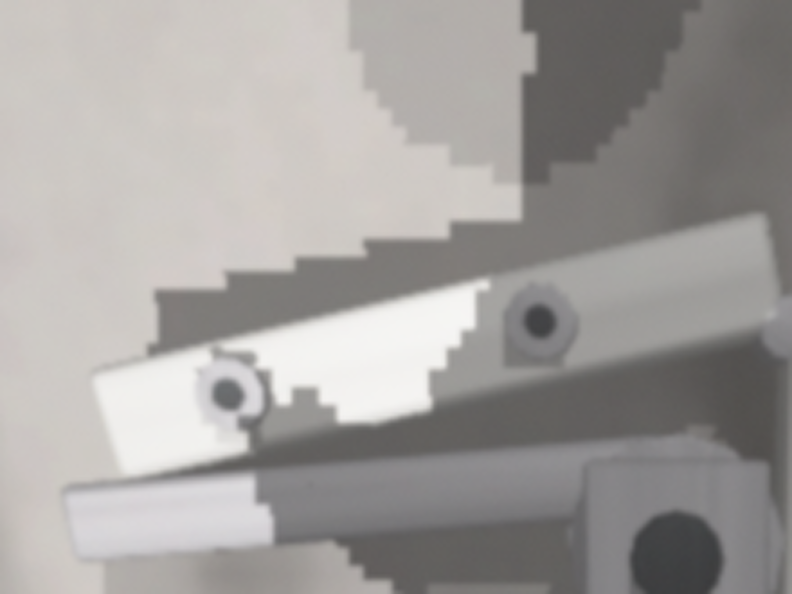

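Call:
drive_tool(slide=[[0.4,1.5,0.2],[0.4,3,0.2],[0.4,4.5,0.2],[0.4,6,0.2],[0.4,7,0.2],[0.4,7,0.2]], turn=[[0.002,-0.001,0.001],[0.004,-0.002,0.002],[0.004,-0.002,0.002],[0.004,-0.002,0.002],[0.004,-0.002,0.002],[0.004,-0.002,0.002]], gripper=[0,0,0,0,0,0])

```text
t: 9.95
eef_pos: [0.5869, 0.1484, 0.0386]
tool_rot: [0.706, 0.0, 0.708, -0.001]
contact_force: [-5.4, -7.0, 0.9]
gripper_width: 0.174
```

```bash
python3 - <<'E'
from h import *
st()
c=Cam("wrist"); crop(c.img,130,20,220,165,3.6,"pics/j2.png")
st()
E
```

```text
t 9.95 pos [586.86 148.42  38.57] yaw -0.133 down [-0.0023 -0.0011 -1.    ] F [-5.43 -6.99  0.9 ] T [-1.732  1.276 -0.178] g 0.174
t 10.0 pos [586.86 148.42  38.6 ] yaw -0.131 down [-0.0022 -0.0011 -1.    ] F [-4.74 -7.61  0.02] T [-1.706  1.26  -0.232] g 0.177
```

View pics/j2.png

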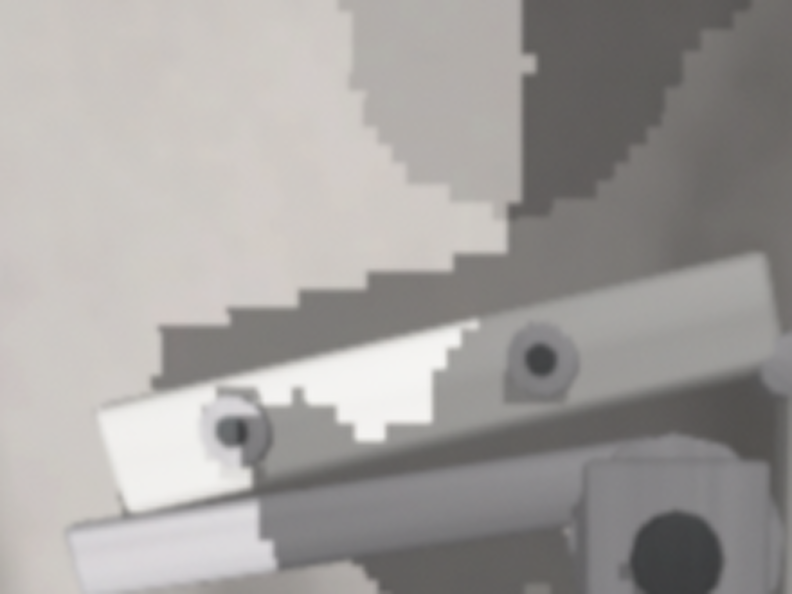

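Call:
drive_tool(slide=[[0.4,1.5,0.1],[0.4,3,0.1],[0.4,4,0.1],[0.4,5,0.1],[0.4,5,0.1],[0.4,5,0.1]], turn=[[0.002,-0.001,0.001],[0.004,-0.002,0.002],[0.004,-0.002,0.002],[0.004,-0.002,0.002],[0.004,-0.002,0.002],[0.004,-0.002,0.002]], gripper=[0,0,0,0,0,0])

```text
t: 10.6
eef_pos: [0.5869, 0.15, 0.0386]
tool_rot: [0.706, 0.0, 0.708, -0.002]
contact_force: [-6.3, -10.9, 1.6]
gripper_width: 0.178
```

```bash
python3 - <<'E'
from h import *
st()
c=Cam("wrist"); crop(c.img,130,20,220,165,3.6,"pics/j3.png")
st()
E
```

```text
t 10.6 pos [586.88 150.02  38.56] yaw -0.161 down [-0.0023 -0.002  -1.    ] F [ -6.28 -10.94   1.58] T [-2.053  1.388 -0.14 ] g 0.178
t 10.65 pos [586.89 150.06  38.58] yaw -0.158 down [-0.0023 -0.002  -1.    ] F [ -5.53 -10.03   1.27] T [-2.033  1.375 -0.158] g 0.181
```

View pics/j3.png

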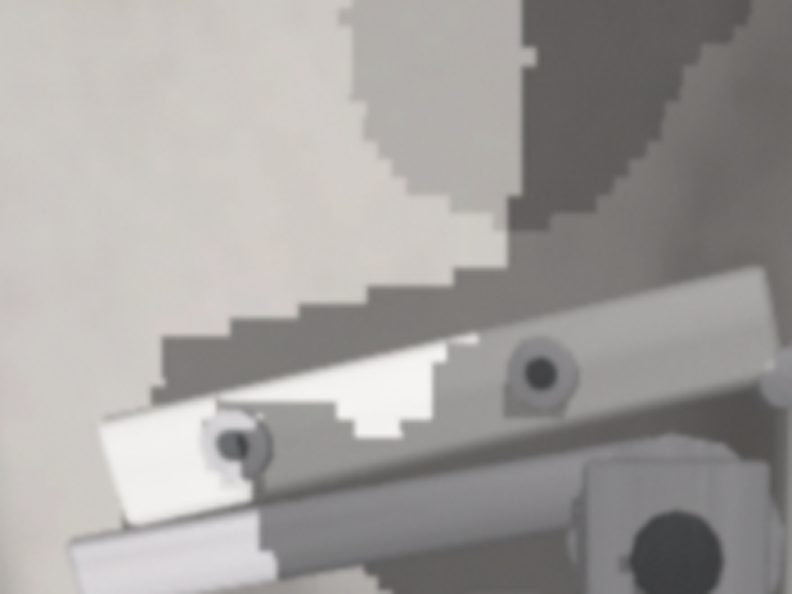

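Call:
drive_tool(slide=[[-0.3,1.5,0.4],[-0.3,3,0.6],[-0.3,4,0.6],[-0.3,5,0.6],[-0.3,5,0.6]], turn=[[0.002,0,0.001],[0.004,0,0.002],[0.004,0,0.002],[0.004,0,0.002],[0.004,0,0.002]], gripper=[0,0,0,0,0])

```text
t: 11.15
eef_pos: [0.5868, 0.1534, 0.039]
tool_rot: [0.706, 0.0, 0.708, -0.001]
contact_force: [-2.9, -8.0, -3.6]
gripper_width: 0.175
```

```bash
python3 - <<'E'
from h import *
st()
c=Cam("wrist"); crop(c.img,130,20,220,165,3.6,"pics/j4.png")
st()
E
```

```text
t 11.15 pos [586.82 153.4   39.01] yaw -0.096 down [-2.7e-03 -4.0e-04 -1.0e+00] F [-2.89 -7.98 -3.57] T [-1.553  0.637 -0.038] g 0.175
t 11.2 pos [586.82 153.35  39.03] yaw -0.099 down [-2.7e-03 -4.0e-04 -1.0e+00] F [-2.83 -7.27 -2.9 ] T [-1.499  0.632 -0.052] g 0.177
```

View pics/j4.png

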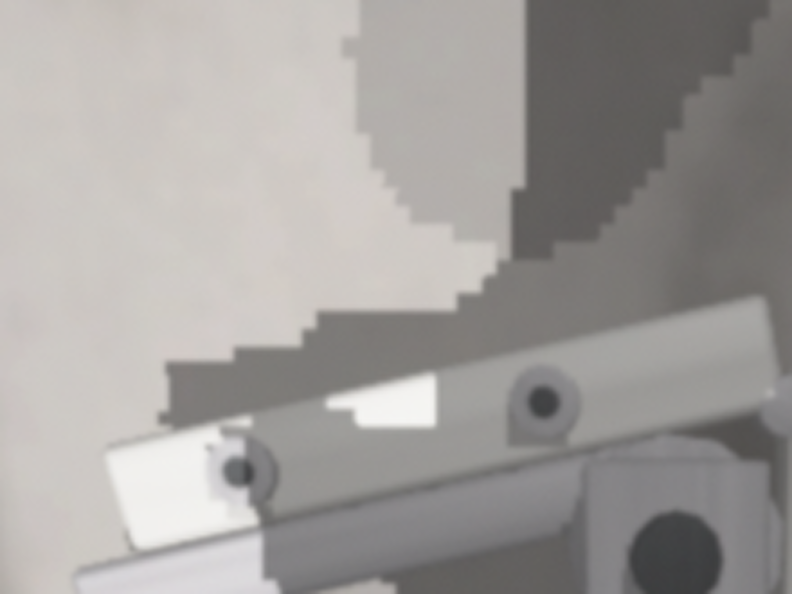

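Call:
drive_tool(slide=[[0.5,1,0],[1,2,0],[1.3,3,0],[1.3,3,0],[1.3,3,0],[1.3,3,0]], turn=[[0.001,-0.001,0.001],[0.002,-0.001,0.002],[0.002,-0.001,0.002],[0.002,-0.001,0.002],[0.002,-0.001,0.002],[0.002,-0.001,0.002]], gripper=[0,0,0,0,0,0])

```text
t: 11.8
eef_pos: [0.587, 0.1536, 0.0388]
tool_rot: [0.705, -0.001, 0.709, -0.002]
contact_force: [-6.5, -9.2, 2.0]
gripper_width: 0.179
```

```bash
python3 - <<'E'
from h import *
st()
c=Cam("wrist"); crop(c.img,130,70,160,120,5,"pics/j5.png")
st()
E
```

```text
t 11.8 pos [586.97 153.59  38.81] yaw -0.077 down [-0.0049 -0.003  -1.    ] F [-6.5  -9.24  2.02] T [-2.218  1.665 -0.133] g 0.179
t 11.85 pos [587.   153.6   38.87] yaw -0.076 down [-0.0048 -0.0029 -1.    ] F [-7.97 -9.68  2.06] T [-2.234  1.629 -0.165] g 0.178
```

View pics/j5.png

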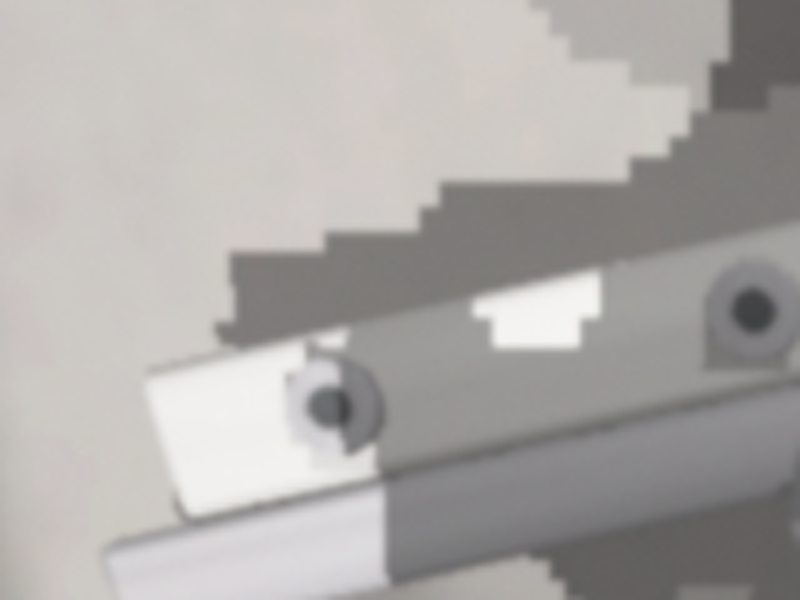

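Call:
drive_tool(slide=[[0,0,0],[0,0,0],[0,0,0]], turn=[[0.001,-0.001,0],[0.001,-0.001,0],[0.001,-0.001,0]], gripper=[0,0,0])

```text
t: 12.15
eef_pos: [0.5869, 0.1534, 0.0388]
tool_rot: [0.706, -0.0, 0.709, -0.001]
contact_force: [-3.3, -3.8, -2.2]
gripper_width: 0.175
```

```bash
python3 - <<'E'
from h import *
st()
E
```

```text
t 12.15 pos [586.89 153.41  38.84] yaw -0.081 down [-0.0043 -0.0025 -1.    ] F [-3.34 -3.84 -2.18] T [-1.048  0.881 -0.177] g 0.175
```

Home and light; release.

Call:
drive_tool(slide=[[0,0,0],[0,0,0],[0,0,0],[0,0,0],[0,0,0]], turn=[[0,0,0],[0,0,0],[0,0,0],[0,0,0],[0,0,0]], gripper=[0.22,0.26,0.32,0.4,0.45])

```text
t: 12.65
eef_pos: [0.5874, 0.154, 0.0392]
tool_rot: [0.706, -0.0, 0.708, -0.001]
contact_force: [-0.9, 0.1, -0.3]
gripper_width: 0.45
```

```bash
python3 - <<'E'
from h import *
st()
c=Cam("wrist"); cv2.imwrite("pics/k0.png",c.img);crop(c.img,130,70,160,120,5,"pics/k.png")
b=c.unproj([[318,257]],.072)
E
```

```text
t 12.65 pos [587.45 153.96  39.24] yaw -0.063 down [-0.003  -0.0018 -1.    ] F [-0.86  0.13 -0.29] T [0.042 0.035 0.015] g 0.45
```

View pics/k0.png

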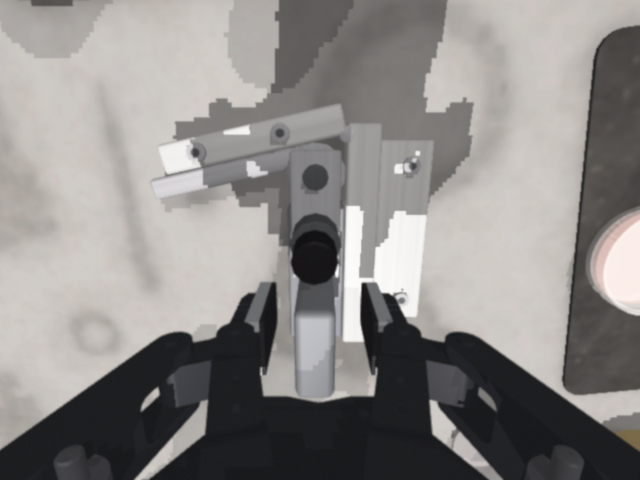

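View pics/k.png

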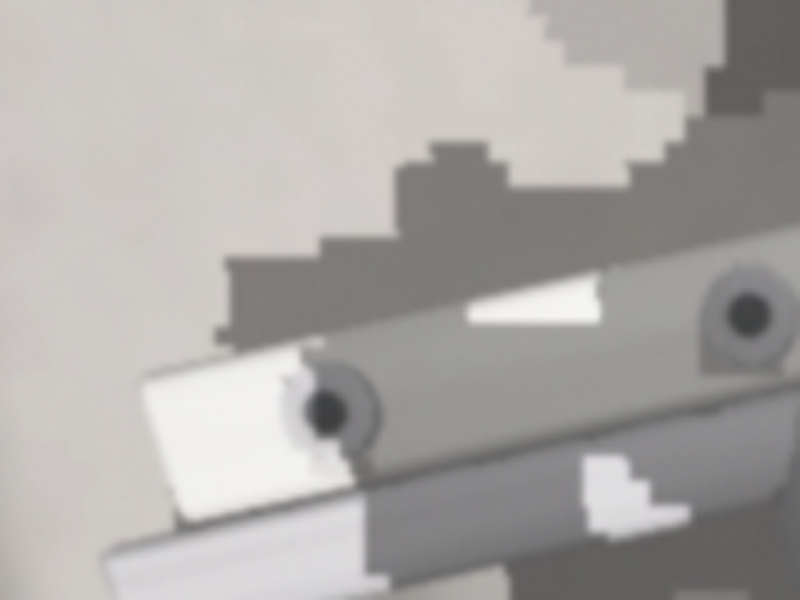

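```bash
python3 - <<'E'
from h import *
c=Cam("wrist");o=st()
b=c.unproj([[315,256]],.072)[0]*1000; print(b, b-o["eef_pos"]*1000)
E
```

```text
t 12.75 pos [587.13 153.65  39.01] yaw -0.076 down [-0.0037 -0.0022 -1.    ] F [-0.16  0.01 -0.41] T [0.031 0.002 0.013] g 0.447
[585.57966255 186.33249801  72.        ] [-1.55182355 32.68556013 32.98522331]
```

Call:
drive_tool(slide=[[0,0,15],[0,0,35],[0,0,50],[0,10,52],[0,22,52],[0,31,52],[0,32,52],[0,32,52],[0,32,52],[0,32,52]], turn=[[0,0,0],[0,0,0],[0,-0.003,0],[0.002,-0.003,0],[0.002,-0.003,0],[0.002,-0.003,0],[0.002,-0.003,0],[0.002,-0.003,0],[0.002,-0.003,0],[0.002,-0.003,0]], gripper=[0.45,0.45,0.45,0.2,0,0,0,0,0,0])

```text
t: 13.75
eef_pos: [0.5871, 0.185, 0.0906]
tool_rot: [0.707, 0.0, 0.708, -0.001]
contact_force: [0.5, 0.2, -0.0]
gripper_width: -0.003
```

```bash
python3 - <<'E'
from h import *
st()
c=Cam("wrist"); cv2.imwrite("pics/l.png",c.img)
s=Cam("scene");crop(s.img,200,200,200,150,4,"pics/l2.png")
E
```

```text
t 13.75 pos [587.12 184.97  90.65] yaw -0.117 down [-1.2e-03 -7.0e-04 -1.0e+00] F [ 0.46  0.18 -0.  ] T [-0.002  0.025  0.028] g -0.003
```

View pics/l.png

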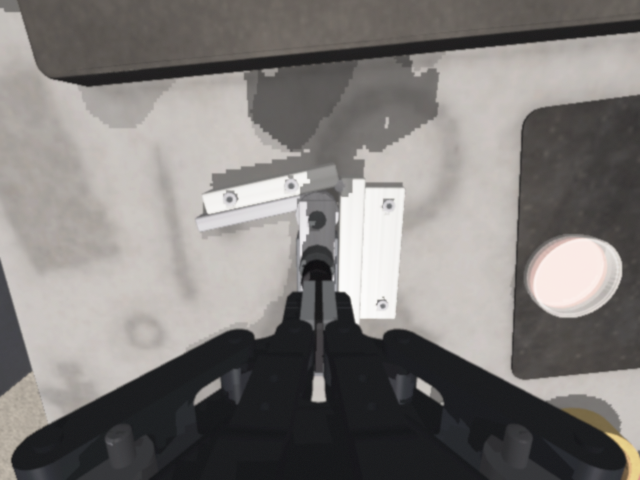

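View pics/l2.png

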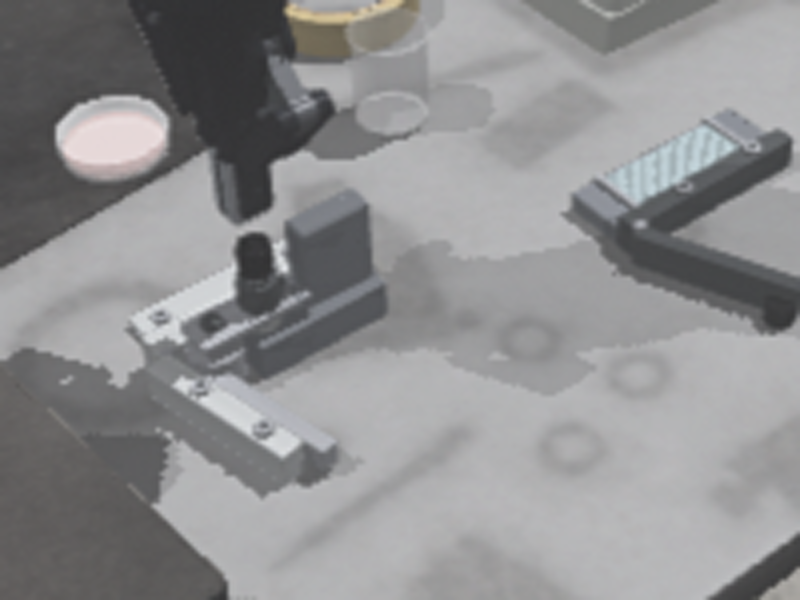

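Call:
drive_tool(slide=[[-0.5,0.5,-6],[-0.5,0.7,-12],[-0.5,0.7,-16],[-0.5,0.7,-18],[-0.5,0.7,-19],[-0.5,0.7,-19]], turn=[[0,-0.001,0],[0,-0.001,0],[0,-0.001,0],[0,-0.001,0],[0,-0.001,0],[0,-0.001,0]], gripper=[0,0,0,0,0,0])

```text
t: 14.45
eef_pos: [0.5867, 0.1858, 0.0717]
tool_rot: [0.707, 0.001, 0.707, -0.001]
contact_force: [0.5, 0.9, -0.6]
gripper_width: -0.003
```

```bash
python3 - <<'E'
from h import *
st()
E
```

```text
t 14.45 pos [586.66 185.8   71.71] yaw -0.113 down [-0.e+00 -5.e-04 -1.e+00] F [ 0.48  0.89 -0.6 ] T [0.038 0.012 0.01 ] g -0.003
```

Call:
drive_tool(slide=[[0,0,-0.7],[0,0,-1.4],[0,0,-2.1],[0,0,-2.1]], turn=[[0,0,0],[0,0,0],[0,0,0],[0,0,0]], gripper=[0,0,0,0])

```text
t: 14.85
eef_pos: [0.5866, 0.1858, 0.0695]
tool_rot: [0.707, 0.001, 0.707, -0.001]
contact_force: [-0.0, -0.3, -0.4]
gripper_width: 0.001
```

```bash
python3 - <<'E'
from h import *
st()
E
```

```text
t 14.85 pos [586.63 185.84  69.54] yaw -0.109 down [-1.e-04 -5.e-04 -1.e+00] F [-0.04 -0.27 -0.35] T [ 0.02  -0.005 -0.052] g 0.001
```

```bash
python3 - <<'E'
from h import *
s=Cam("scene");crop(s.img,230,235,80,60,10,"pics/m2.png")
c=Cam("wrist"); crop(c.img,240,150,160,120,5,"pics/m.png")
E
```

```text
(no output)
```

View pics/m2.png

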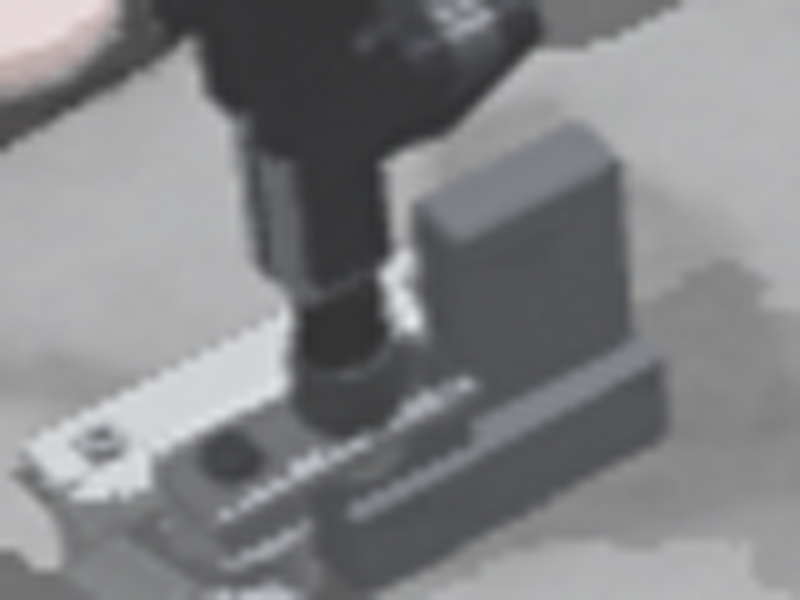

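View pics/m.png

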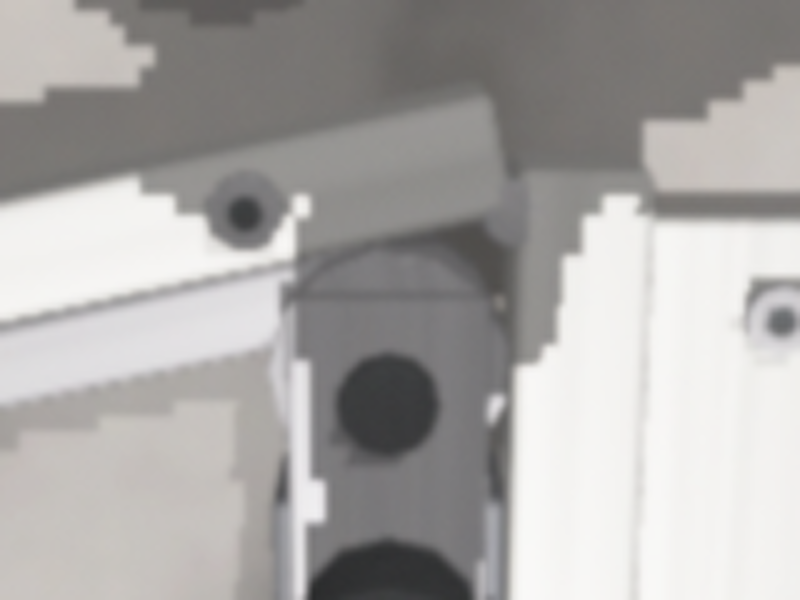

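Call:
drive_tool(slide=[[0,0,-0.7],[0,0,-1.4],[0,0,-2],[0,0,-2]], turn=[[0,0,0],[0,0,0],[0,0,0],[0,0,0]], gripper=[0,0,0,0])

```text
t: 15.35
eef_pos: [0.5867, 0.1858, 0.0675]
tool_rot: [0.707, 0.001, 0.707, -0.001]
contact_force: [-0.6, -0.5, -0.4]
gripper_width: -0.004
```

```bash
python3 - <<'E'
from h import *
st()
E
```

```text
t 15.35 pos [586.66 185.83  67.54] yaw -0.112 down [-0.e+00 -4.e-04 -1.e+00] F [-0.57 -0.48 -0.43] T [-0.006  0.028 -0.039] g -0.004
```

Call:
drive_tool(slide=[[0,0,-0.7],[0,0,-1.4],[0,0,-2],[0,0,-2]], turn=[[0,0,0],[0,0,0],[0,0,0],[0,0,0]], gripper=[0,0,0,0])

```text
t: 15.75
eef_pos: [0.5874, 0.186, 0.0671]
tool_rot: [0.708, 0.001, 0.707, -0.001]
contact_force: [-2.7, -2.0, 11.0]
gripper_width: -0.005
```

```bash
python3 - <<'E'
from h import *
st()
s=Cam("scene");crop(s.img,230,235,80,60,10,"pics/n2.png")
print(s.proj([[.5866,.1858,.0655],[.5866,.1858,.072]]))
E
```

```text
t 15.75 pos [587.36 185.98  67.12] yaw -0.126 down [ 1.6e-03 -6.0e-04 -1.0e+00] F [-2.74 -1.96 10.96] T [-0.373  0.677  0.01 ] g -0.005
[[262.05366061 263.16778314]
 [261.72799508 260.49444105]]
```

View pics/n2.png

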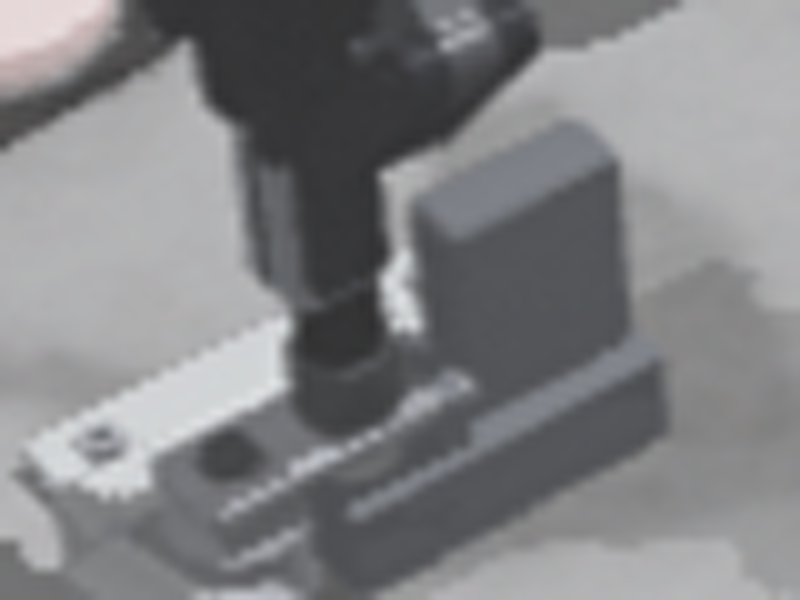

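Call:
drive_tool(slide=[[-0.5,0,-1],[-0.7,0,-2],[-0.7,0,-2.2],[-0.7,0,-2.2]], turn=[[0,0.001,0],[0,0.002,0],[0,0.002,0],[0,0.002,0]], gripper=[0,0,0,0])

```text
t: 16.2
eef_pos: [0.5877, 0.1861, 0.0671]
tool_rot: [0.708, 0.001, 0.706, -0.001]
contact_force: [-3.1, -2.4, 15.3]
gripper_width: 0.002
```

```bash
python3 - <<'E'
from h import *
st()
E
```

```text
t 16.2 pos [587.7  186.06  67.07] yaw -0.149 down [ 1.9e-03 -8.0e-04 -1.0e+00] F [-3.12 -2.35 15.27] T [-0.556  0.81   0.005] g 0.002
```

Call:
drive_tool(slide=[[0,0,3],[0,0,12],[0,-6,28],[0,-20,40],[0,-33,40],[0,-33,40]], turn=[[0,0,0],[0,0,0],[0,0,0],[0,0,0],[0,0,0],[0,0,0]], gripper=[0,0,0,0.3,0.45,0.5])

```text
t: 16.8
eef_pos: [0.5883, 0.1489, 0.1073]
tool_rot: [0.708, 0.002, 0.706, -0.004]
contact_force: [-0.5, 0.0, 0.4]
gripper_width: 0.493
```

```bash
python3 - <<'E'
from h import *
st()
s=Cam("scene");crop(s.img,220,235,100,75,8,"pics/o2.png")
c=Cam("wrist"); cv2.imwrite("pics/o.png",c.img)
E
```

```text
t 16.8 pos [588.33 148.91 107.25] yaw -0.414 down [ 0.0024 -0.003  -1.    ] F [-0.47  0.02  0.44] T [-0.053 -0.029  0.   ] g 0.493
```

View pics/o2.png

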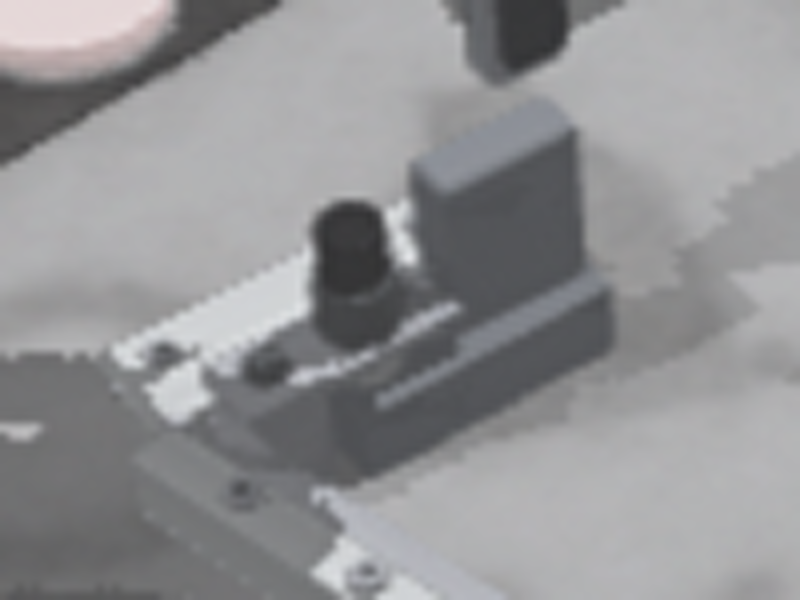

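View pics/o.png

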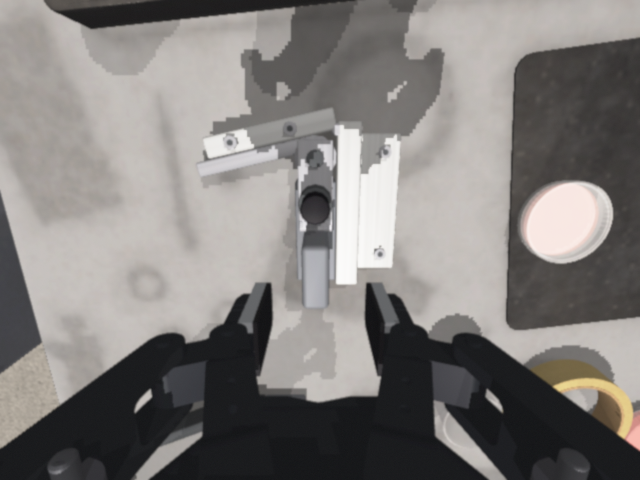

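```bash
python3 - <<'E'
from h import *
c=Cam("wrist"); crop(c.img,190,110,160,120,5,"pics/p.png"); crop(c.img,290,180,80,100,6,"pics/p2.png")
E
```

```text
(no output)
```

View pics/p.png

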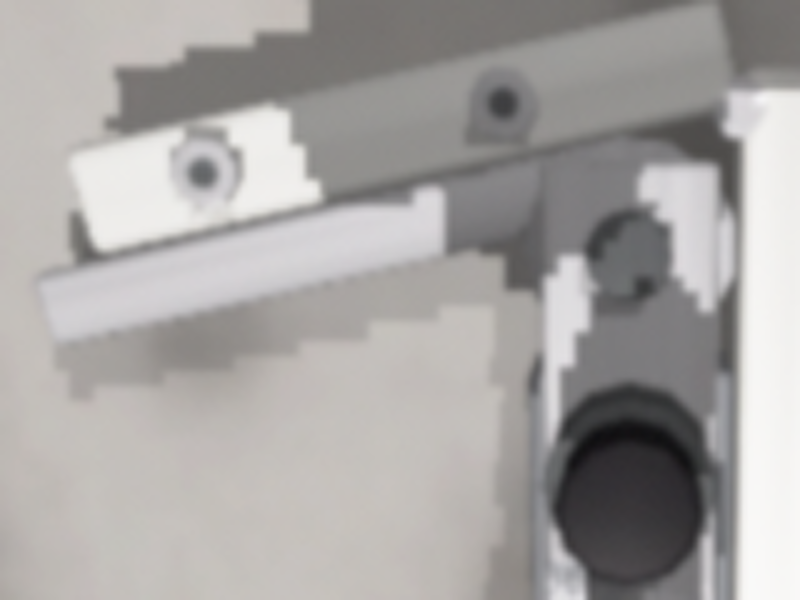

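View pics/p2.png

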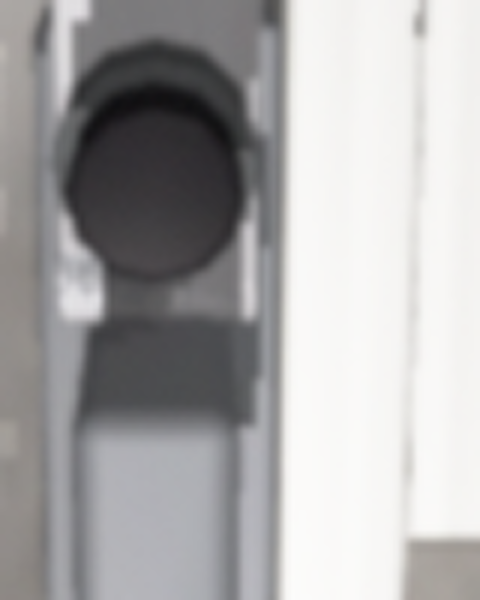

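Call:
drive_tool(slide=[[-1.5,-2,-15],[-1.5,-2,-35],[-1.5,-2,-52],[-1.5,-2,-64],[-1.5,-2,-69.5],[-1.5,-2,-69.5],[-1.5,-2,-69.5]], turn=[[0.003,0.002,0.006],[0.003,0.002,0.006],[0.003,0.002,0.006],[0.003,0.002,0.006],[0.003,0.002,0.006],[0.003,0.002,0.006],[0.003,0.002,0.006]], gripper=[0.5,0.5,0.5,0.5,0.5,0.5,0.5])

```text
t: 17.65
eef_pos: [0.5862, 0.1511, 0.0374]
tool_rot: [0.707, -0.0, 0.707, 0.002]
contact_force: [-0.6, -0.0, 0.1]
gripper_width: 0.497
```

```bash
python3 - <<'E'
from h import *
st()
E
```

```text
t 17.65 pos [586.2  151.06  37.44] yaw 0.174 down [-3.0e-04  2.6e-03 -1.0e+00] F [-0.55 -0.01  0.09] T [0.025 0.017 0.023] g 0.497
```

Call:
drive_tool(slide=[[0.3,-2,0],[0.3,-4,0],[0.3,-4,0],[0.3,-4,0],[0.3,-4,0],[0.3,-4,0],[0.3,-4,0],[0.3,-4,0]], turn=[[-0.002,0,-0.003],[-0.002,0,-0.003],[-0.002,0,-0.003],[-0.002,0,-0.003],[-0.002,0,-0.003],[-0.002,0,-0.003],[-0.002,0,-0.003],[-0.002,0,-0.003]], gripper=[0.5,0.5,0.35,0.25,0.1,0,0,0], squeeze=60)

```text
t: 18.45
eef_pos: [0.5865, 0.147, 0.0378]
tool_rot: [0.707, 0.0, 0.707, 0.0]
contact_force: [-1.8, -1.1, 5.3]
gripper_width: 0.179
```

```bash
python3 - <<'E'
from h import *
st()
c=Cam("wrist"); crop(c.img,130,70,220,165,3.6,"pics/q.png")
E
```

```text
t 18.45 pos [586.46 147.04  37.77] yaw -0.004 down [-3.e-04  4.e-04 -1.e+00] F [-1.81 -1.07  5.25] T [-0.182  0.463 -0.025] g 0.179
```

View pics/q.png

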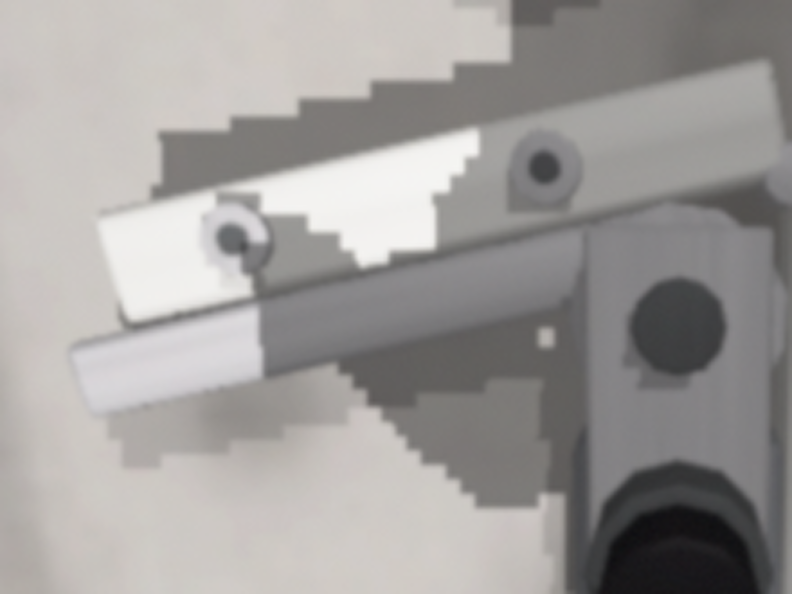

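Call:
drive_tool(slide=[[-0.5,-4,0.3],[-2,-11,1],[-5,-20,6],[-10,-30,18],[-16,-44,32],[-24,-64,44],[-32,-90,48],[-40,-118,48],[-49,-146,48],[-57,-172,48]], turn=[[0,0,0],[0,0,0],[0,0,0],[0,0,0],[0,0,0],[0,0,0],[0,0,0],[0,0,0],[0,0,0],[0,0,0]], gripper=[0,0,0,0,0,0,0,0,0,0])

```text
t: 19.5
eef_pos: [0.5283, -0.0274, 0.0865]
tool_rot: [0.707, 0.0, 0.707, -0.001]
contact_force: [0.3, -0.8, -5.4]
gripper_width: 0.181
```

```bash
python3 - <<'E'
from h import *
st()
c=Cam("wrist"); cv2.imwrite("pics/r.png",c.img)
s=Cam("scene"); cv2.imwrite("pics/r2.png",s.img)
E
```

```text
t 19.5 pos [528.32 -27.42  86.53] yaw -0.07 down [-3.e-04 -6.e-04 -1.e+00] F [ 0.3  -0.77 -5.41] T [-0.155 -0.024  0.014] g 0.181
```

View pics/r.png

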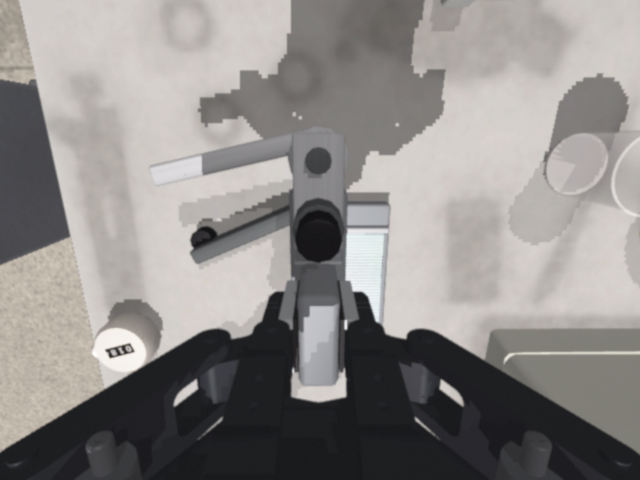

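View pics/r2.png

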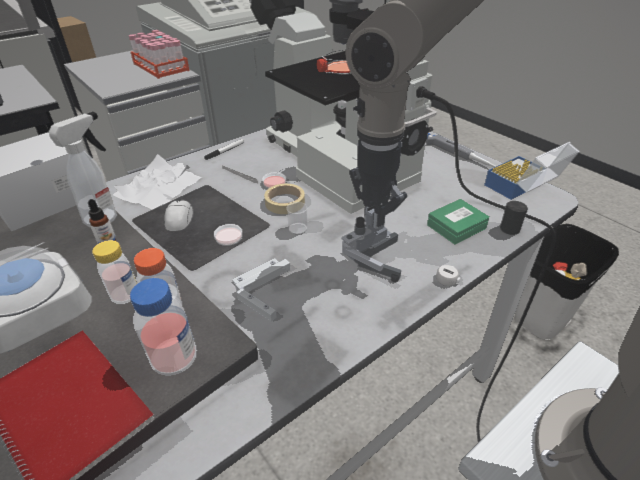

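Call:
drive_tool(slide=[[-8,-22,0],[-16,-44,0],[-23,-65,0],[-28,-84,0],[-29,-91,-10],[-29,-91,-22],[-29,-91,-33],[-29,-91,-41],[-29,-91,-44],[-29,-91,-44]], turn=[[0,0,0.001],[0,0,0.001],[0,0,0.001],[0,0,0.001],[0,0,0.001],[0,0,0.001],[0,0,0.001],[0,0,0.001],[0,0,0.001],[0,0,0.001]], gripper=[0,0,0,0,0,0,0,0,0,0])

```text
t: 20.6
eef_pos: [0.4979, -0.1214, 0.0412]
tool_rot: [0.706, 0.001, 0.709, -0.003]
contact_force: [-1.0, -0.2, -5.9]
gripper_width: 0.179
```

```bash
python3 - <<'E'
from h import *
st()
c=Cam("wrist"); cv2.imwrite("pics/s.png",c.img)
E
```

```text
t 20.6 pos [ 497.9  -121.44   41.21] yaw -0.273 down [-0.004 -0.003 -1.   ] F [-0.98 -0.15 -5.89] T [-0.101  0.037  0.021] g 0.179
```

View pics/s.png

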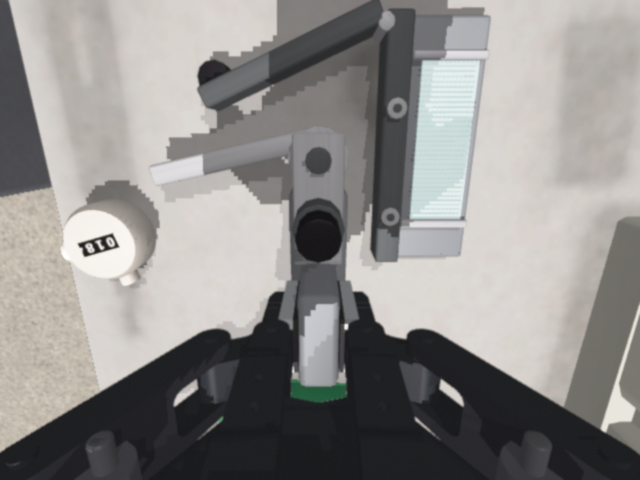

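Call:
drive_tool(slide=[[0,2,-1],[1,4,-2],[3,6,-3],[5,6,-3],[7,6,-3],[9,6,-3],[10.5,6,-3],[11.5,6,-3],[11.5,6,-3]], turn=[[0.003,-0.004,0.005],[0.003,-0.004,0.005],[0.003,-0.004,0.005],[0.003,-0.004,0.005],[0.003,-0.004,0.005],[0.003,-0.004,0.005],[0.003,-0.004,0.005],[0.003,-0.004,0.005],[0.003,-0.004,0.005]], gripper=[0,0,0,0,0,0,0,0,0])

```text
t: 21.55
eef_pos: [0.5099, -0.1158, 0.0387]
tool_rot: [0.707, -0.0, 0.707, -0.0]
contact_force: [-0.0, 0.2, -6.0]
gripper_width: 0.181
```

```bash
python3 - <<'E'
from h import *
st()
c=Cam("wrist"); crop(c.img,240,40,160,120,5,"pics/s2.png")
E
```

```text
t 21.55 pos [ 509.91 -115.75   38.71] yaw -0.01 down [ 1.e-03 -3.e-04 -1.e+00] F [-0.03  0.23 -6.04] T [-0.161 -0.049 -0.011] g 0.181
```

View pics/s2.png

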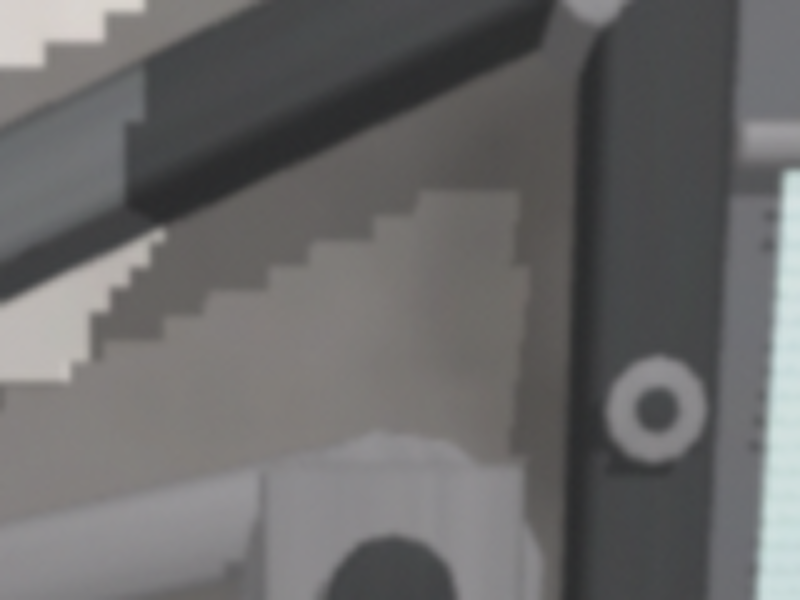

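Call:
drive_tool(slide=[[1,0,-0.4],[2,0,-0.6],[3,0,-0.6],[4,0,-0.6],[4,0,-0.6]], turn=[[0,0,0],[0,0.001,0],[0,0.001,0],[0,0.001,0],[0,0.001,0]], gripper=[0,0,0,0,0])

```text
t: 22.1
eef_pos: [0.5133, -0.1158, 0.0379]
tool_rot: [0.707, -0.0, 0.708, -0.0]
contact_force: [-0.6, 0.3, -4.6]
gripper_width: 0.178
```

```bash
python3 - <<'E'
from h import *
st()
E
```

```text
t 22.1 pos [ 513.34 -115.76   37.93] yaw -0.01 down [-1.1e-03 -4.0e-04 -1.0e+00] F [-0.56  0.29 -4.57] T [-0.116  0.333  0.015] g 0.178
```

Call:
drive_tool(slide=[[0.7,0,0],[1.4,0,0],[2,0,0],[2,0,0]], turn=[[0,-0.001,0],[0,-0.001,0],[0,-0.001,0],[0,-0.001,0]], gripper=[0,0,0,0])

```text
t: 22.5
eef_pos: [0.5135, -0.1158, 0.0379]
tool_rot: [0.706, -0.0, 0.708, -0.0]
contact_force: [-7.1, 1.0, 2.7]
gripper_width: 0.176
```

```bash
python3 - <<'E'
from h import *
st()
E
```

```text
t 22.5 pos [ 513.52 -115.81   37.85] yaw -0.022 down [-3.8e-03 -9.0e-04 -1.0e+00] F [-7.14  1.    2.65] T [0.025 1.527 0.054] g 0.176
```

Call:
drive_tool(slide=[[0,1,0.5],[0,3,0.5],[0,5,0.5],[0,8,0.5],[0,11,0.5],[0,14,0.5],[0,16,0.5],[0,16,0.5]], turn=[[0.001,-0.001,0],[0.002,-0.001,0],[0.002,-0.001,0],[0.002,-0.001,0],[0.002,-0.001,0],[0.002,-0.001,0],[0.002,-0.001,0],[0.002,-0.001,0]], gripper=[0,0,0,0,0,0,0,0])

```text
t: 23.3
eef_pos: [0.5134, -0.0991, 0.0383]
tool_rot: [0.706, 0.0, 0.708, 0.001]
contact_force: [-2.2, 0.4, -5.5]
gripper_width: 0.18
```

```bash
python3 - <<'E'
from h import *
st()
c=Cam("wrist"); cv2.imwrite("pics/t1.png",c.img[:260])
E
```

```text
t 23.3 pos [513.41 -99.14  38.3 ] yaw 0.021 down [-0.003   0.0016 -1.    ] F [-2.18  0.38 -5.52] T [ 0.04   0.489 -0.007] g 0.18
```

View pics/t1.png

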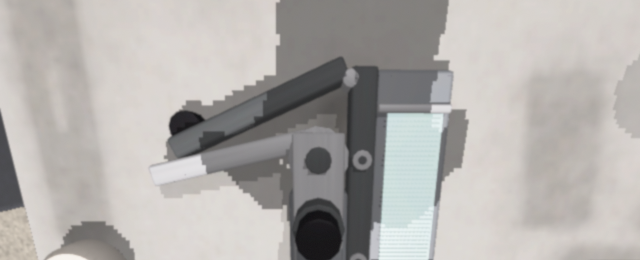

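Call:
drive_tool(slide=[[0,1.5,0],[0,3,0],[0.2,4.5,0],[0.2,6,0],[0.3,7.5,0],[0.3,9,0],[0.3,10.5,0],[0.3,12,0],[0.3,13,0],[0.3,13,0]], turn=[[0,-0.001,0],[0.001,-0.001,0],[0.001,-0.001,0],[0.001,-0.001,0],[0.001,-0.001,0],[0.002,-0.001,0],[0.002,-0.001,0],[0.002,-0.001,0],[0.002,-0.001,0],[0.002,-0.001,0]], gripper=[0,0,0,0,0,0,0,0,0,0])

```text
t: 24.35
eef_pos: [0.5134, -0.0858, 0.0382]
tool_rot: [0.706, 0.001, 0.708, 0.002]
contact_force: [-2.1, -2.7, -4.8]
gripper_width: 0.179
```

```bash
python3 - <<'E'
from h import *
st()
c=Cam("wrist"); crop(c.img,130,40,240,180,3.3,"pics/t2.png")
E
```

```text
t 24.35 pos [513.41 -85.85  38.19] yaw 0.019 down [-0.0026  0.0039 -1.    ] F [-2.12 -2.7  -4.84] T [-0.849  0.751  0.161] g 0.179
```

View pics/t2.png

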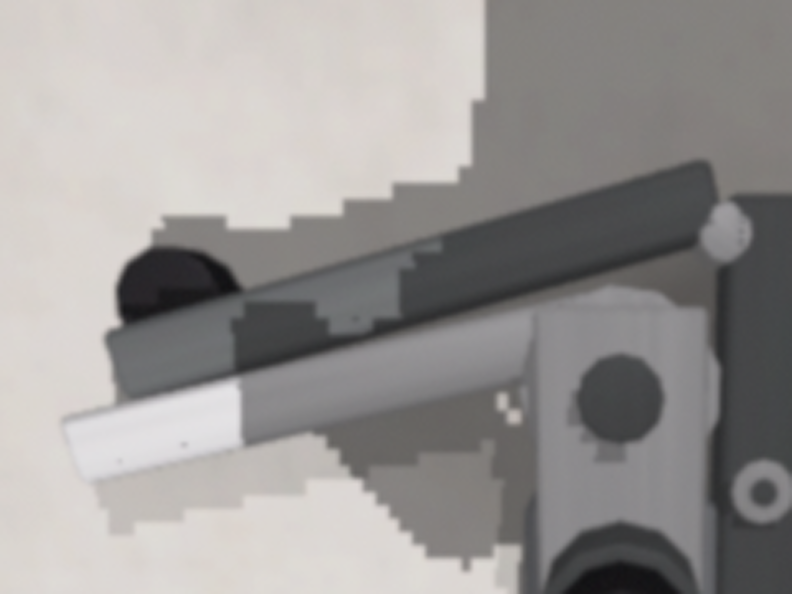

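Call:
drive_tool(slide=[[0.2,1,0],[0.4,2,0],[0.4,3,0],[0.4,4,0],[0.4,5,0],[0.4,5,0]], turn=[[-0.001,-0.001,0],[-0.002,-0.001,0],[-0.002,-0.001,0],[-0.002,-0.001,0],[-0.002,-0.001,0],[-0.002,-0.001,0]], gripper=[0,0,0,0,0,0])

```text
t: 25.0
eef_pos: [0.5134, -0.0823, 0.0382]
tool_rot: [0.706, 0.0, 0.708, -0.0]
contact_force: [-3.3, -7.7, -4.9]
gripper_width: 0.179
```

```bash
python3 - <<'E'
from h import *
st()
c=Cam("wrist"); crop(c.img,130,40,240,180,3.3,"pics/t3.png")
E
```

```text
t 25.0 pos [513.41 -82.27  38.17] yaw -0.038 down [-2.5e-03  3.0e-04 -1.0e+00] F [-3.33 -7.67 -4.87] T [-1.751  0.877  0.287] g 0.179
```

View pics/t3.png

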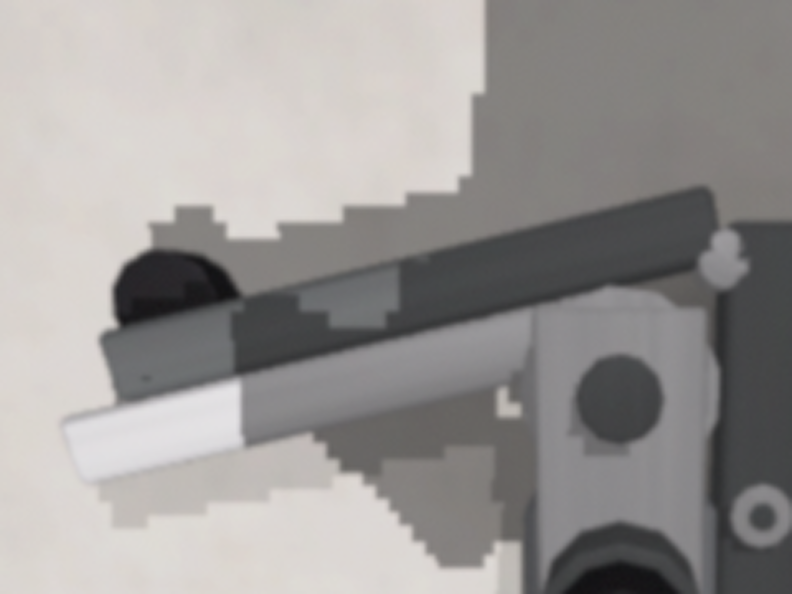

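Call:
drive_tool(slide=[[0.4,1,0],[0.7,2,0],[1,3,0],[1,3.5,0],[1,3.5,0]], turn=[[0.001,-0.001,0],[0.002,-0.001,0],[0.002,-0.001,0.001],[0.002,-0.001,0.001],[0.002,-0.001,0.001]], gripper=[0,0,0,0,0])

```text
t: 25.55
eef_pos: [0.5135, -0.082, 0.0382]
tool_rot: [0.706, 0.0, 0.708, -0.001]
contact_force: [-4.4, -11.3, -1.9]
gripper_width: 0.179
```

```bash
python3 - <<'E'
from h import *
st()
c=Cam("wrist"); crop(c.img,130,40,240,180,3.3,"pics/t4.png")
st()
E
```

```text
t 25.55 pos [513.51 -81.98  38.19] yaw -0.114 down [-0.0034 -0.0014 -1.    ] F [ -4.41 -11.35  -1.89] T [-2.598  1.2    0.277] g 0.179
t 25.6 pos [513.47 -81.97  38.18] yaw -0.112 down [-0.0034 -0.0014 -1.    ] F [ -5.13 -10.53  -2.59] T [-2.607  1.186  0.328] g 0.181
```

View pics/t4.png

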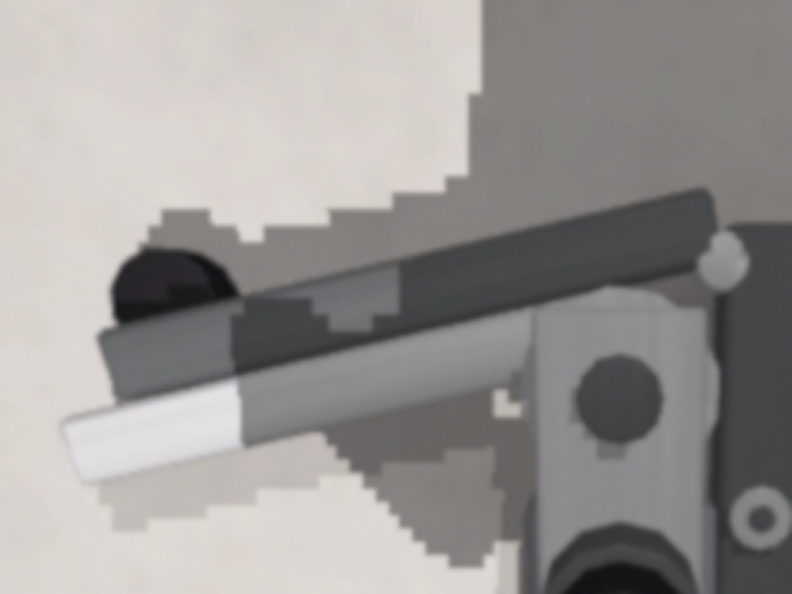

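Call:
drive_tool(slide=[[0.5,1,-0.2],[1,2,-0.3],[1.6,2.5,-0.3],[1.6,2.5,-0.3],[1.6,2.5,-0.3],[1.6,2.5,-0.3],[1.6,2.5,-0.3]], turn=[[0.001,-0.001,0.001],[0.001,-0.001,0.002],[0.001,-0.001,0.003],[0.001,-0.001,0.003],[0.001,-0.001,0.003],[0.001,-0.001,0.003],[0.001,-0.001,0.003]], gripper=[0,0,0,0,0,0,0])

```text
t: 26.3
eef_pos: [0.5136, -0.0821, 0.038]
tool_rot: [0.705, -0.0, 0.709, -0.002]
contact_force: [-7.4, -9.3, 2.1]
gripper_width: 0.18
```

```bash
python3 - <<'E'
from h import *
st()
E
```

```text
t 26.3 pos [513.63 -82.09  38.04] yaw -0.114 down [-0.0053 -0.0034 -1.    ] F [-7.39 -9.34  2.05] T [-2.055  1.723  0.025] g 0.18
```

Call:
drive_tool(slide=[[0,0,0],[0,0,0],[0,0,0],[0,0,0],[0,0,0],[0,0,0],[0,0,0],[0,0,0]], turn=[[0,0,0],[0,0,0],[0,0,0],[0,0,0],[0,0,0],[0,0,0],[0,0,0],[0,0,0]], gripper=[0,0,0,0.22,0.26,0.32,0.4,0.48])

```text
t: 27.1
eef_pos: [0.5143, -0.0817, 0.0383]
tool_rot: [0.706, -0.001, 0.709, -0.002]
contact_force: [-0.2, -0.9, 0.2]
gripper_width: 0.482
```

```bash
python3 - <<'E'
from h import *
st()
c=Cam("wrist"); cv2.imwrite("pics/u.png",c.img); crop(c.img,130,70,220,165,3.6,"pics/u2.png")
E
```

```text
t 27.1 pos [514.29 -81.72  38.34] yaw -0.094 down [-0.0041 -0.0031 -1.    ] F [-0.23 -0.86  0.17] T [ 0.001 -0.037 -0.023] g 0.482
```

View pics/u.png

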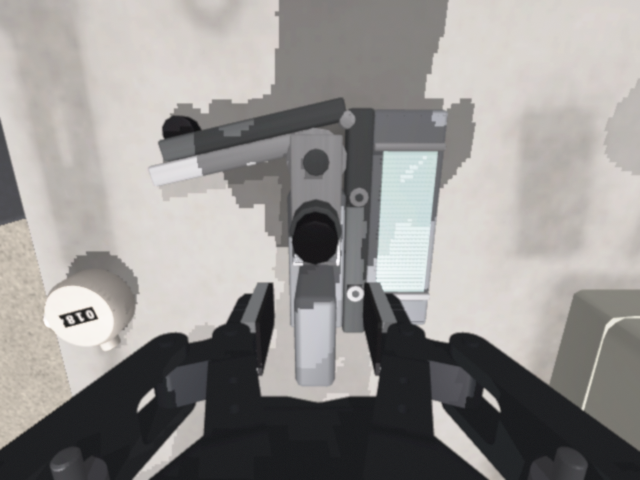

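View pics/u2.png

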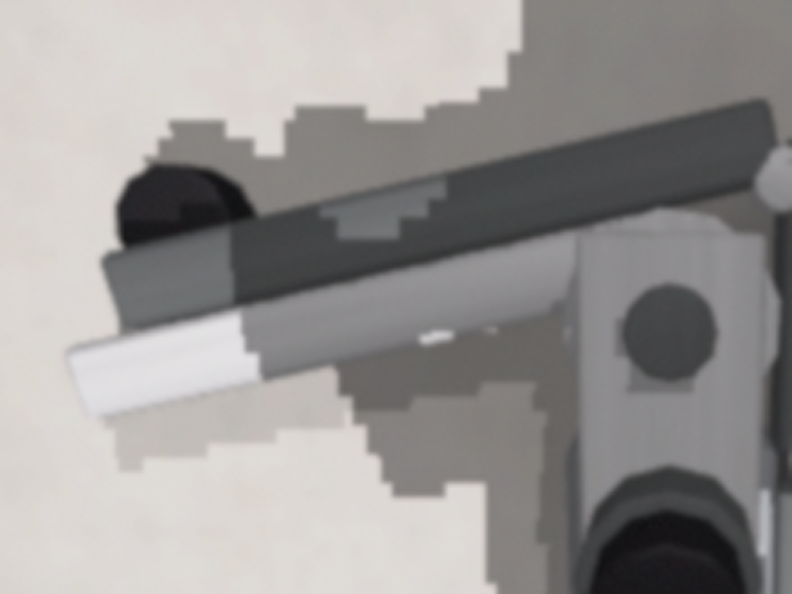

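Call:
drive_tool(slide=[[0,0,8],[0,0,25],[0,0,55],[0,0,95],[0,-10,130],[-5,-40,160],[-15,-80,180],[-25,-125,190],[-35,-170,190],[-45,-200,190]], turn=[[0,0,0],[0,0,0],[0,0,0],[0,0,0],[0,0,0],[0,0,-0.1],[0,0,-0.2],[0,0,-0.3],[0,0,-0.4],[0,0,-0.5]], gripper=[0.48,0.48,0.48,0.48,0.48,0.48,0.48,0.48,0.48,0.48])

```text
t: 28.15
eef_pos: [0.4681, -0.2855, 0.2295]
tool_rot: [0.683, 0.177, 0.685, -0.179]
contact_force: [0.1, -1.2, -0.5]
gripper_width: 0.48
```

Call:
drive_tool(slide=[[0,-40,0],[-20,-80,0],[-50,-110,0],[-80,-140,0],[-100,-170,0]], turn=[[0,0,-0.08],[0,0,-0.16],[0,0,-0.24],[0,0,-0.32],[0,0,-0.4]], gripper=[0.5,0.5,0.5,0.5,0.5])

```text
t: 28.65
eef_pos: [0.3657, -0.4567, 0.2302]
tool_rot: [0.633, 0.311, 0.636, -0.313]
contact_force: [0.8, -0.8, -0.6]
gripper_width: 0.501
```

```bash
python3 - <<'E'
from h import *
st()
t=Cam("top"); cv2.imwrite("pics/v.png",t.img); crop(t.img,325,232,100,75,8,"pics/v2.png")
s=Cam("scene"); crop(s.img,220,180,200,150,4,"pics/v3.png")
E
```

```text
t 28.65 pos [ 365.74 -456.75  230.15] yaw -52.339 down [-4.8e-03 -8.0e-04 -1.0e+00] F [ 0.79 -0.79 -0.63] T [0.004 0.009 0.01 ] g 0.501
```

View pics/v.png

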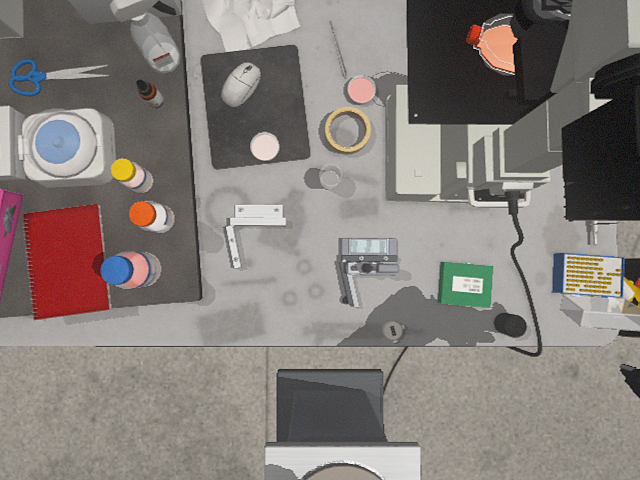

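View pics/v2.png

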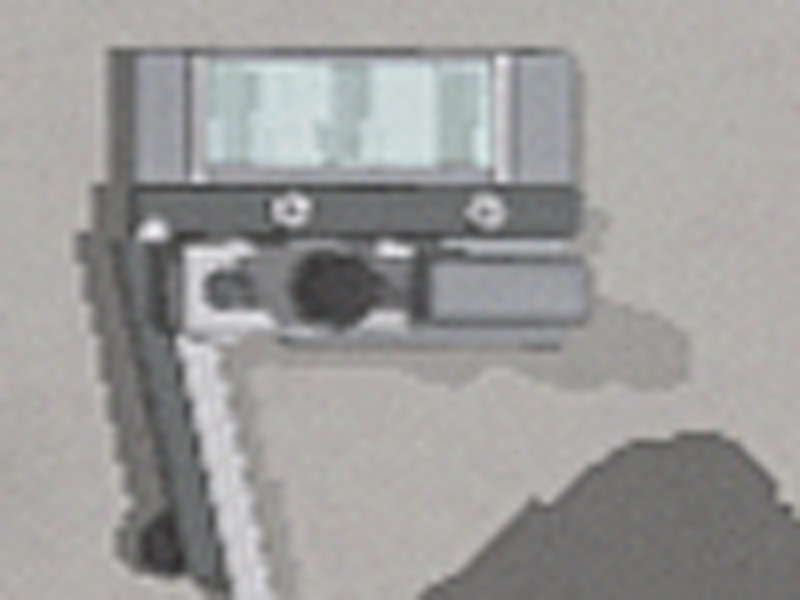

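View pics/v3.png

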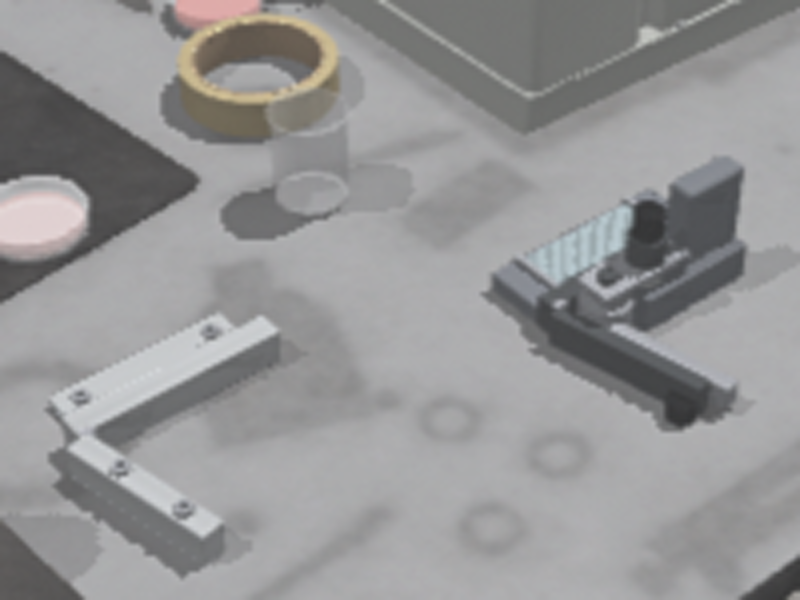

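```bash
python3 - <<'E'
from h import *
I=[];
for _ in range(6):
    t=Cam("top"); I.append(t.img.astype(float).mean(2))
I=np.mean(I,0); np.save("avg.npy",I)
# print rows around swing fence and master jaw
for v in range(272,306,4): print(v,I[v,336:366].astype(int))
print()
for v in range(230,268,4): print(v,I[v,222:248].astype(int))
E
```

```text
272 [141 106 113 114 101  84  99  96  78  71  94 102 172 202 198 197 198 199
 201 201 201 201 209 168 132 139 133 116 108 110]
276 [181 144 106 113 116 100  88  99 109 110 102 151 197 207 201 215 178 145
 151 152 152 152 153 153 152 154 153 153 153 155]
280 [177 183 146 108 114 117  98  91 104 110 110 103 161 201 202 199 213 183
 147 147 165 176 174 171 170 171 172 173 172 175]
284 [173 175 146 112 112 114 118  92  90 103 111 108  92 166 204 198 198 190
 162 150 151 167 174 176 175 176 174 173 174 176]
288 [173 172 176 138 105 113 115 116  87  89 105 107 108  87 173 207 200 201
 184 158 152 152 166 177 175 175 174 174 174 173]
292 [173 174 177 181 142 107 112 114 119  87  90 108 109 111  88 177 207 200
 205 177 153 153 153 147 165 175 172 174 172 173]
296 [173 172 172 180 139 106 114 116  90  72  66  96 110 109 113  87 175 205
 199 208 168 143 153 153 164 175 174 175 173 173]
300 [175 175 182 143 108 118  86  60  71  71  64  64  95 111 108 108  90 171
 203 200 210 159 129 152 151 167 177 174 171 173]
304 [175 174 175 175 175 177 179 187 167 151 136 150 155 110  85  91  83 106
 176 20
[... 453 characters left out ...]

 152 163 174 175 173 173 170 173]
246 [149 166 178 180 141 107 108 108 198 226 220 216 219 228 177 125 148 155
 152 150 166 173 172 173 171 173]
250 [171 172 171 172 176 138 104 103 140 208 225 219 217 220 226 170 110 141
 154 152 151 166 174 172 175 172]
254 [174 173 171 172 174 178 139 102 101 180 224 222 218 217 221 228 174 136
 152 152 152 149 165 174 169 171]
258 [172 172 172 172 173 176 182 143 104  90 200 209 151 145 178 158 175 156
 137 149 151 148 145 158 163 159]
262 [171 172 173 173 173 176 179 149 112 106  92 199 234 227 225 223 227 197
 143 141 148 147 142 148 150 149]
266 [173 172 173 173 172 171 174 180 140 104 105 102 197 230 223 223 222 229
 183 132 144 148 148 145 156 160]
```

```bash
python3 - <<'E'
from h import *
I=np.load("avg.npy"); t=Cam("top"); st()
def edge(rows,g,th,sign,z,w=4):
    P=[]
    for v in rows:
        u0=g(v); us=np.arange(int(u0)-w,int(u0)+w+1); p=(I[v,us]-th)*sign
        k=[i for i in range(len(us)-1) if p[i]<0<=p[i+1]]
        if not k: continue
        i=min(k,key=lambda i:abs(us[i]-u0)); P.append([us[i]-p[i]/(p[i+1]-p[i]),v])
    W=t.unproj(P,z)*1000; x,y=W[:,0],W[:,1]
    for _ in range(3):
        a=np.polyfit(x,y,1); r=y-np.polyval(a,x); m=abs(r)<2*r.std()+1e-6; x,y=x[m],y[m]
    s=r.std()/np.std(x)/np.sqrt(len(x))
    return 90-np.degrees(np.arctan(a[0])), np.degrees(s), a, len(x)
L=lambda v1,u1,v2,u2:(lambda v:u1+(u2-u1)*(v-v1)/(v2-v1))
r=range
for n,a in {"jaw outer":(r(230,267),L(230,226.3,266,234),150,1,.02),
 "jaw inner":(r(230,267),L(230,233.3,266,240),175,-1,.02),
 "swing/blade":(r(278,302),L(280,347.7,300,352.7),140,1,.019),
 "blade inner":(r(282,304),L(280,353,300,356.8),180,-1,.018),
 "swing outer":(r(274,295),L(276,342,292,345.7),95,1,.02)}.items():
    e=edge(*a); print(n,e)
def hedge(cols,v0,th,sign,z):
    P=[]
    for u in cols:
        vs=np.arange(v0-3,v0+4); p=(I[vs,u]-th)*sign
        for i in range(6):
            if p[i]<0<=p[i+1]: P.append([u,vs[i]-p[i]/(p[i+1]-p[i])]);break
    W=t.unproj(P,z)*1000; a=np.polyfit(W[:,1],W[:,0],1); return np.degrees(np.arctan(a[0])),a,len(P)
print(I[220:230,260].astype(int),I[258:280,380].astype(int))
print("master fence",hedge(r(235,283),225,170,-1,.02))
print("jig fence back",hedge(r(345,394),255,100,-1,.02))
print("stock lower edge",hedge(r(365,392),275,130,1,.022))
for v in r(270,280): print(v,I[v,360:396:3].astype(int))
for v in r(252,266): print(v,I[v,345:400:4].astype(int))
E
```

```text
t 29.1 pos [ 369.32 -454.25  229.68] yaw -51.914 down [-4.1e-03 -3.0e-04 -1.0e+00] F [ 0.37 -0.02  0.56] T [-0.007 -0.029  0.071] g 0.498
jaw outer (np.float64(77.88088839893047), np.float64(0.14665046249234942), array([  0.21473034, 112.86685658]), 35)
jaw inner (np.float64(77.77216064243333), np.float64(0.07950188873895343), array([ 0.21671631, 97.6903016 ]), 32)
swing/blade (np.float64(77.47979417762951), np.float64(0.3218037105833291), array([   0.22206468, -118.57993152]), 24)
blade inner (np.float64(76.88374542350883), np.float64(0.41510011210787046), array([   0.23300637, -132.78456508]), 18)
swing outer (np.float64(77.50788412334009), np.float64(0.3681556574724835), array([   0.2215503 , -109.34049611]), 21)
[221 219 217 225 230 109 133 146 147 164] [111 110 108  88 147  95 109 157 161 159 157 158 157 134 110 148 144 133
 158 156 155 158]
master fence (np.float64(0.2693482161147073), array([4.70104784e-03, 6.00582587e+02]), 48)
jig fence back (np.float64(0.1534375501422542), array([2.67799685e-03, 5.39815383e+02]), 39)
stock lower edge (np.float64(-1.0074037051141567), array(
[... 748 characters left out ...]
4 161 148 161 146]
255 [ 76  72  82  81  95  81  71  74  90 102 104  99 101 136]
256 [112 112 112 113 167 109 113 113 110 110 162 107 107 115]
257 [106 109 108 109 158 107 109 110 109 108 187 107 108 125]
258 [107 109 110 109 116 110 110 112 112 111 129 107 110 126]
259 [133 109 109 111 199 111 112 112 113 110 166 108 111 126]
260 [181 103 105 107 124 103 108 106 109 107 127 106 106 128]
261 [172  65 102  70  81  90  78  96  75  99  89  97  97 145]
262 [ 99 124 164  93 134 148 105 189 101 171 173 173 175 159]
263 [ 81 221 214 139 130  95 104 224  91  92 156 156 157 151]
264 [ 82 207 202 125 127  69  71 118  78 108 100 106 109 125]
265 [ 82 211 154 130 109  65  71 132  78 153 150 150 144 137]
```

```bash
python3 - <<'E'
from h import *
i=cv2.imread("pics/u.png"); crop(i,270,110,115,230,3.2,"pics/w.png")
E
```

```text
(no output)
```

View pics/w.png

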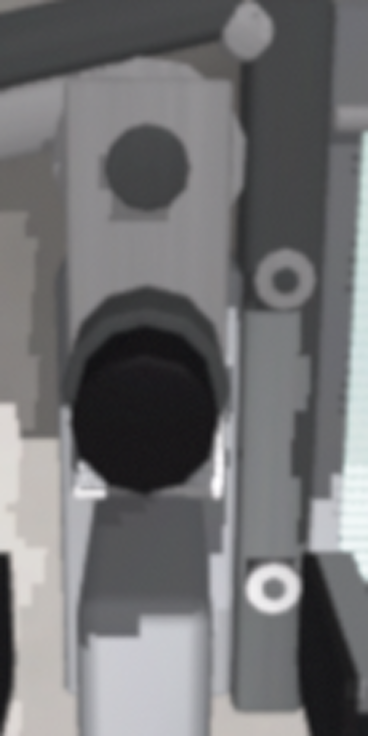

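Call:
drive_tool(slide=[[25,35,0],[50,75,0],[75,115,0],[95,160,0],[110,205,0],[120,250,0],[130,290,0],[138,325,-20],[143,345,-40],[143,345,-55]], turn=[[0,0,0.12],[0,0,0.24],[0,0,0.36],[0,0,0.48],[0,0,0.6],[0,0,0.72],[0,0,0.82],[0,0,0.9],[0,0,0.906],[0,0,0.906]], gripper=[0.5,0.5,0.5,0.5,0.5,0.5,0.5,0.5,0.5,0.5])

```text
t: 30.1
eef_pos: [0.513, -0.104, 0.1742]
tool_rot: [0.707, -0.003, 0.708, 0.002]
contact_force: [-0.6, 0.1, 0.0]
gripper_width: 0.501
```

```bash
python3 - <<'E'
from h import *
st()
I=[]
for _ in range(4):
    c=Cam("wrist"); I.append(c.img.astype(float))
I=np.mean(I,0); np.savez("wr.npz",I=I,R=c.R,t=c.t,f=c.f,cx=c.cx,cy=c.cy)
cv2.imwrite("pics/x.png",I.astype(np.uint8))
st()
E
```

```text
t 30.1 pos [ 513.03 -104.01  174.22] yaw 0.464 down [-0.0015 -0.0016 -1.    ] F [-0.62  0.06  0.04] T [ 0.059  0.006 -0.04 ] g 0.501
t 30.3 pos [ 512.4  -109.07  174.97] yaw 0.031 down [-0.0024 -0.0034 -1.    ] F [-0.09 -1.24  1.08] T [-0.009  0.016 -0.014] g 0.5
```

View pics/x.png

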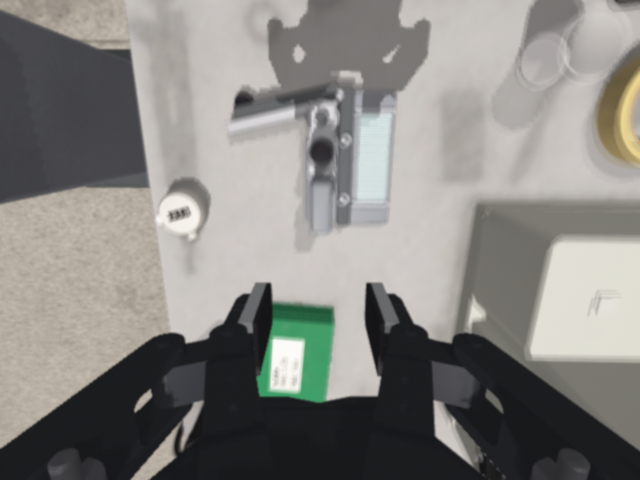

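```bash
python3 - <<'E'
from h import *
st()
I=[]
for _ in range(4):
    c=Cam("wrist"); I.append(c.img.astype(float))
I=np.mean(I,0); st()
np.savez("wr.npz",I=I,R=c.R,t=c.t,f=c.f,cx=c.cx,cy=c.cy)
crop(I.astype(np.uint8),220,70,200,170,3.5,"pics/x2.png")
E
```

```text
t 30.3 pos [ 512.4  -109.07  174.97] yaw 0.031 down [-0.0024 -0.0034 -1.    ] F [-0.09 -1.24  1.08] T [-0.009  0.016 -0.014] g 0.5
t 30.5 pos [ 512.81 -109.82  175.61] yaw -0.061 down [-7.0e-04 -3.9e-03 -1.0e+00] F [-0.53 -0.21 -0.29] T [ 0.028 -0.018  0.028] g 0.498
```

View pics/x2.png

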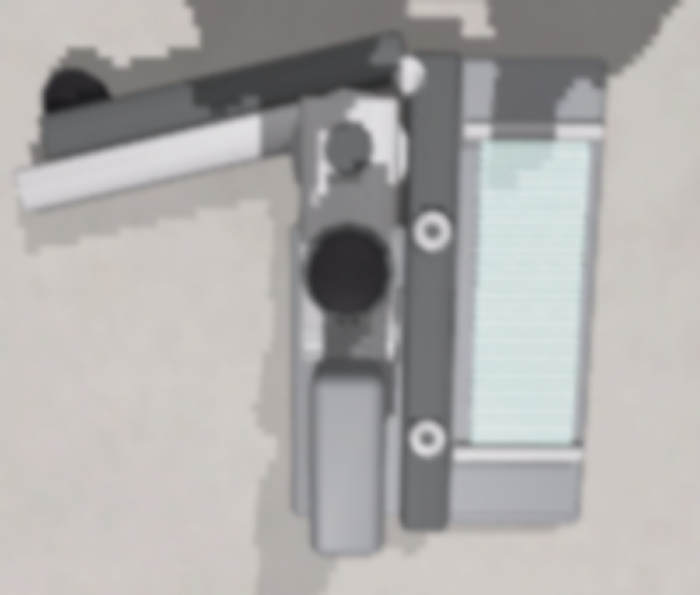

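```bash
python3 - <<'E'
from h import *
d=np.load("wr.npz"); I=d["I"].mean(2); c=Cam.__new__(Cam); c.R,c.t,c.f,c.cx,c.cy=d["R"],d["t"],float(d["f"]),float(d["cx"]),float(d["cy"])
def P(l,z):
    return c.unproj((np.array(l,float)+.5)/3.5-.5+[220,70],z)[:,:2]*1000
def grad_edge(rows,u0,u1,w,sign,z):
    S=cv2.GaussianBlur(I.astype(np.float32),(0,0),0.8); pts=[]
    r0,r1=rows[0],rows[-1]
    for v in rows:
        uc=u0+(u1-u0)*(v-r0)/(r1-r0); us=np.arange(int(round(uc))-w,int(round(uc))+w+1)
        g=sign*(S[v,us+1]-S[v,us-1]); k=int(np.argmax(g))
        if 0<k<len(us)-1 and g[k]>3:
            den=g[k-1]-2*g[k]+g[k+1]; pts.append([us[k]+0.5*(g[k-1]-g[k+1])/den,v])
    W=c.unproj(pts,z)[:,:2]*1000; y,x=W[:,1],W[:,0]
    for _ in range(4):
        a=np.polyfit(y,x,1); r=x-np.polyval(a,y); m=abs(r)<=2*r.std()+1e-6; y,x=y[m],x[m]
    return "ang %.2f x@-70 %.1f n %d res %.2f"%(np.degrees(np.arctan(a[0])),np.polyval(a,-70),len(x),r.std())
f=lambda x,y:(220+x/3.5,70+y/3.5)
print("fence back ",grad_edge(range(90,215),*[f(462,70)[0],f(449,510)[0]],4,1,.02))
print("fence front",grad_edge(range(178,218),*[f(405,378)[0],f(402,518)[0]],4,-1,.02))
print("stock left ",grad_edge(range(142,215),*[f(294,252)[0],f(292,505)[0]],4,1,.022), )
print("stock left-",grad_edge(range(142,215),*[f(294,252)[0],f(292,505)[0]],4,-1,.022), )
print("fin left ",grad_edge(range(182,222),*[f(313,400)[0],f(312,530)[0]],3,1,.07))
print("fin right ",grad_edge(range(182,222),*[f(384,400)[0],f(380,530)[0]],3,-1,.07))
print("fin right+",grad_edge(range(182,222),*[f(384,400)[0],f(380,530)[0]],3,1,.07))
for v in (150,170,190,205): print(v,I[v,298:352].astype(int))
E
```

```text
fence back  ang 0.32 x@-70 539.1 n 93 res 0.06
fence front ang 1.41 x@-70 526.6 n 30 res 0.07
stock left  ang 1.85 x@-70 500.8 n 59 res 0.23
stock left- ang 0.74 x@-70 498.0 n 45 res 0.03
fin left  ang -0.15 x@-70 506.4 n 37 res 0.06
fin right  ang 3.12 x@-70 519.1 n 27 res 0.19
fin right+ ang 2.21 x@-70 521.6 n 40 res 0.31
150 [175 174 173 172 162 146 141 136 122  96  67  47  45  46  46  47  48  48
  48  49  50  49  49  48  48  47  47  46  46  45  45  52  72 103 132 149
 145 118  98 102 109 112 112 112 112 113 113 111 109 107 106 115 142 166]
170 [175 175 175 173 164 148 147 157 171 183 188 189 186 171 136 105  94  94
  94  93  94 101 114 125 130 130 128 127 128 128 127 133 162 190 168 134
 123 103  97 106 112 114 114 114 114 114 113 112 110 107 107 126 157 174]
190 [176 176 176 174 166 149 147 154 156 149 133 131 145 160 170 174 174 175
 175 175 175 175 175 175 175 174 173 170 163 152 136 124 139 166 174 167
 142 106  94  92 102 126 148 160 163 154 133 109 103 104 118 150 173 179]
205 [176 176 176 175 166 150 146 156 159 151 134 130 146 164 175 179 179 179
 180 179 179 179 178 177 175 175 173 170 162 149 137 140 164 177 176 161
 130 104 106 113 115 115 114 113 114 113 112 111 108 110 131 161 177 180]
```

```bash
python3 - <<'E'
from h import *
st(); print(bot.hand_in())
E
```

```text
t 30.5 pos [ 512.81 -109.82  175.61] yaw -0.061 down [-7.0e-04 -3.9e-03 -1.0e+00] F [-0.53 -0.21 -0.29] T [ 0.028 -0.018  0.028] g 0.498
the job is handed in; nothing more can be done
None
```

I pushed the gauge home in the master corner, locked it there, carried it to the jig and pushed it home again. It now lies in the jig corner, released and with nothing touching it. I handed the job in at 30.5 s.

- **Master:** the final push was about 7–8 N in x and 9–10 N in y (about 12 N together), and the gauge moved only about 0.2 mm more. After release, the pictures showed blade and jaw flush.
- **Lock:** the button reached a firm stop at 67.1 mm, 4.9 mm below the 72 mm given for it up. I pressed it to about 15 N, the top of the asked range. The scene camera shows it lower than before.
- **Jig:** the final push was 7.4 N in x and 9.3 N in y, with no further movement. The gauge stayed put when I released it.
- **Angle match:** from the top camera, the master's jaw measures 77.8° (± 0.1°) and the jig's swing fence 77.5° (± 0.3°). They agree within the measurement error.
- **Bystanders:** the beaker, dish and counter look unmoved in the top view.

**Checks that disagreed or went wrong:**
- **Stock flushness:** I could not confirm by image to better than about 0.5° that the stock lies flush on the jig fence. Single edges scattered widely: the cleanest fits gave -0.15° and 0.74° for the gauge against 0.32° for the fence, and short or shadowed edges were worse. I relied mainly on the force and on the tool's yaw, which was nearly the same at both corners (-0.08° and -0.11°).
- **Force spike:** while sliding along the master fence, about 20 mm before home, the wrist force rose briefly to about 23 N in y and 12.5 N in x, about 26 N together. Pressing on the table caused much of it. I eased off and went on more slowly, and the final pushes stayed gentle.

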